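Weigh the puppet's foot on the two-pan balance

ROBOT

A 6-joint arm with a two-finger parallel gripper is mounted at the origin on the work surface. World frame = base frame: x ahead of the robot, y to its left, z up, the work surface at z = 0. Lengths are in mm, angles in rad, forces in N, time in s.
With the tool pointing down it reaches from about 325 to 900 mm from the base axis. Payload 6.1 kg.
Tool frame: the origin (TCP) lies where the fingers leave the gripper's body, on its centre line; the fingertips stand 73 mm ahead of it and the grasp point (between the pads) lies 54 mm ahead of it; z points along the fingers, y is the direction in which the jaws open and shut (so a half turn about z gives the same grasp; the last joint's range is limited). The gripper opens to 85 mm and grips with 20 to 120 N. Pads are 22 mm wide; open, the fingers measure 114 mm over their backs; the gripper's body (76 mm by 85 mm) begins 54 mm behind the grasp point. The pads swing forward as they close: fully open they stand 13 mm farther back than shut.
Start: joints at [-1.427, 0.22, 1.526, -0, 1.395, -0.126], TCP at [166.58, -602.385, 303.9] pointing down, gripper open.
Joint ranges: [-2.98, 2.98], [-0.91, 2.08], [0.09, 2.57], [-1.24, 4.39], [0.2, 2.65], [-2.68, 2.68]. Speed limits (rad/s): [2.57, 2.57, 3.01, 3.14, 3.14, 3.14].

INTERFACE

Orientations are given as a unit quaternion [w, x, y, z].
In Python, from cell import bot gives the robot as it stands. The module is installed in compiled form; this text tells all that it offers.
- The arm moves only by the tool send_rows, never from a script. Its argument "plan" is a list of rows, each an object of numbers: "dx", "dy", "dz": the shift along the tool's x, y, z in mm; "ax", "ay", "az": the turn, a rotation vector about the tool's x, y, z in degrees. In form: [{"dx": .., "dy": .., "dz": .., "ax": .., "ay": .., "az": ..}, ...]. A call has 1 to 8 rows; each row shifts and turns the commanded pose from where the row before left it, along the tool's axes as they then stand; what a row does not reach is not made up. A row lasts 1/10 s, in which the tool goes at most 50 mm and 8.59 degrees, less where a joint would pass 70% of its speed; a pose out of reach is approached as far as the arm can. A call with a gripper value outside its range is refused whole. "fingers" is the finger opening in mm, from 0 to 85.4, set as the call begins (left out, the last holds). The fingers move at their own pace and stop on an object; "force" is the grip in N (left out, the last holds). Time passes only in rows, so rows that do not move let the fingers close. It gives the time, the measured TCP pose, the force and the opening at its end, in the units of the state.
- bot.state(): the state, without advancing time (a new reading comes with each control period).
- bot.read_camera(name): name is "scene" or "top" or "wrist"; returns a dict with "image" (480x640x3 uint8, red, green, blue), "fov_y" (degrees; the focal length in pixels is half the picture's height over the tangent of half this angle, whatever the lens; pixels are square), "cx", "cy" (the principal point, pixels), "k1" (the pictures are not rectified: a ray, as slopes to the right and down, at radius r is drawn at 1 + k1 r^2 times it, then the intrinsics apply), "extrinsics" (4x4, takes a point from camera to world coordinates). Camera axes: x right, y down, z forward; pixel columns grow to the right and rows downward; lengths in mm; the calibration is good to about 2 mm. A picture is of the moment at which its call begins. There is no depth.
- bot.finish_job(): hands the job in, once; it reports no verdict.
The state is a dict: "time": time; "joints": joint angles; "joint_vel": joint speeds; "joint_torque": joint torques, N m; "tcp_pos": TCP position; "tcp_rot": TCP orientation; "wrist_force": force on the tool from outside, world axes, zero at the start; "torque": the same for the moment, N m; "grip_width": finger opening in mm.
Only numpy, scipy, OpenCV 4.12 (cv2) and the standard library are available. Lean on these libraries where they do the work, as an engineer would, in place of code of your own. Each camera call takes 0.05 s, during which the arm holds its last target.

TASK

Weigh the carved wooden puppet foot: stand it on its sole in the middle of the round dish of the two-pan balance, and only then put steel weights on the flat plate, choosing from the three on the bench so that the pointer comes to rest inside the wide black mark (beam level). Set things down gently without dropping them or pushing the balance, leave weights that are not needed on the bench, and do not disturb the other things lying about.

Things in the scene. Friction and masses are not known exactly. Their poses are not given: they have to be found in the camera images.
- beam (a joint): beam tilt, rad: 0 = level, + = dish side low. Sprung to 0 when empty: 1.2 N m/rad x tilt = (dish load - plate load, kg) x 9.81 x 0.12 m x cos(tilt), wherever on its pan a load stands; about 0.1 rad per 100 g. Stops at +-0.36; settles within 1.5 s. The brass pointer hangs down the middle of both faces of the housing; the wide black mark covers -0.035 to +0.035 (about +-35 g)
- balance: two-pan balance, fixed: grey base 120 x 300 x 26 mm, narrow grey housing in the middle, 133 mm high. Origin: centre of its underside; y along the beam towards the dish, z up. The pans ride on the beam ends, 120 mm either side of the middle, and stay horizontal; level, their upper faces are 151 mm above the bench; each rises or sinks up to 42 mm with the tilt
- dish_floor (a point): centre of the upper face of the round aluminium dish's flat floor (124 mm in diameter, with a rim 6 mm above the floor, 136 mm across); z up, moves with the dish. The dish is on the left as seen from the robot
- plate_top (a point): centre of the upper face of the flat aluminium weight plate, 124 mm along its x and 110 mm along its y (y is along the beam, towards the dish), 4 mm thick, no rim; z up, moves with the plate
- foot: carved puppet foot, light wood on a dark sole: sole 88 mm long (x, toe at +x), 36 mm wide (y), 12 mm thick; above it the instep, 34 mm wide, up to z = 34 mm, x = -42 to +43 mm; upright ankle stub 26 mm in diameter at x = -22 mm, top at 62 mm. Mass unknown, 90 to 310 g. Origin: centre of the sole's underside, z up; starts standing on its sole on the bench
- w50: the 50 g weight: plain steel cylinder 20 mm in diameter and 16 mm high, with a narrow neck and a 16 mm wide knob on top, 30 mm high in all; mass 50 g exactly; stands upright on the bench at the start. Origin at the centre of its underside, z up
- w100: the 100 g weight: plain steel cylinder 26 mm in diameter and 20 mm high, with a narrow neck and a 16 mm wide knob on top, 34 mm high in all; mass 100 g exactly; stands upright on the bench at the start. Origin at the centre of its underside, z up
- w200: the 200 g weight: plain steel cylinder 32 mm in diameter and 28 mm high, with a narrow neck and a 16 mm wide knob on top, 42 mm high in all; mass 200 g exactly; stands upright on the bench at the start. Origin at the centre of its underside, z up
- pliers: bystander: steel pliers with orange grips, 175 mm long, lying on the bench
- scissors: bystander: small steel scissors, 125 mm long, lying on the bench
- spool: bystander: wooden thread spool, 32 mm wide and high
- pin_dish: bystander: white dish, 72 mm wide, 16 mm high
There are look-alikes about, which are no part of the job. There is more than one size of the foot; the job needs the largest.

How it is judged:
By the outcome, as a careful person would: the job done as asked, in the order asked, and still so for the second after the job is handed in, with the robot touching nothing.
It also fails if it takes over 72 s, if anything falls off the work surface, if the arm or the gripper's body presses on something with over 40 N, if the wrist force passes 120 N, or if a joint passes its speed limit or range.

## Working session

There is one attempt and no reset: what is moved stays moved. The work goes in short steps, Python scripts to look and compute and a tool call to move; the robot and the scene stay as the last step left them, time stands still between calls to the robot, and variables do not carry over. Pictures are saved under pics/ and viewed, and the job is handed in when it is done.

Besides the shell and the picture viewer there is one more tool, called after "Request:" as a command line: name --argument value ..., lists and objects as JSON in quotes. send_rows: Moves the arm, as the interface text tells. Its arguments: {"type":"object","properties":{"plan":{"type":"array","items":{"type":"object","properties":{"dx":{"type":"number"},"dy":{"type":"number"},"dz":{"type":"number"},"ax":{"type":"number"},"ay":{"type":"number"},"az":{"type":"number"}}}},"fingers":{"type":"number"},"force":{"type":"number"}},"required":["plan"]}

```bash
mkdir -p pics
cat > h.py <<'E'
import numpy as np, cv2, json
from cell import bot
from scipy.spatial.transform import Rotation as R
def snap(n,f):
    d=bot.read_camera(n); cv2.imwrite(f'pics/{f}.png',d['image'][:,:,::-1])
    c={k:(np.array(d[k]).tolist()) for k in d if k!='image'}
    json.dump(c,open(f'pics/{f}.json','w')); return d
def load(f): return json.load(open(f'pics/{f}.json'))
def K(c):
    fl=240/np.tan(np.radians(c['fov_y'])/2); return np.array([[fl,0,c['cx']],[0,fl,c['cy']],[0,0,1.]])
def ray(c,u,v):
    p=cv2.undistortPointsIter(np.array([[[u,v]]],float),K(c),np.array([c['k1'],0,0,0,0.]),None,None,(3,100,1e-10))[0,0]
    T=np.array(c['extrinsics']); return T[:3,3],T[:3,:3]@np.array([p[0],p[1],1])
def atz(f,u,v,z):
    o,d=ray(load(f),u,v); return (o+d*(z-o[2])/d[2]).round(1)
def proj(f,P):
    c=load(f);T=np.linalg.inv(np.array(c['extrinsics']));q=T[:3,:3]@np.array(P,float)+T[:3,3]
    return cv2.projectPoints(q.reshape(1,1,3),np.zeros(3),np.zeros(3),K(c),np.array([c['k1'],0,0,0,0.]))[0].ravel().round(1)
def tri(obs):
    A=np.zeros((3,3));b=np.zeros(3)
    for f,u,v in obs:
        o,d=ray(load(f),u,v);d=d/np.linalg.norm(d);M=np.eye(3)-np.outer(d,d);A+=M;b+=M@o
    return np.linalg.solve(A,b).round(1)
def crop(f,x,y,w,h,s,out):
    im=cv2.imread(f'pics/{f}.png')[y:y+h,x:x+w]; cv2.imwrite(f'pics/{out}.png',cv2.resize(im,None,fx=s,fy=s,interpolation=cv2.INTER_CUBIC))
E
python3 - <<'E'
from h import *
for n in['scene','top','wrist']:
    d=snap(n,n+'0'); c=load(n+'0'); print(n,c['fov_y'],c['cx'],c['cy'],c['k1'],np.array(c['extrinsics']).round(2).tolist())
s=bot.state();print(s)
E
```

```text
scene 50.06704367188353 315.16036517772926 236.8437301387757 -0.056817471533284876 [[-0.56, 0.52, -0.65, 1272.7], [0.83, 0.36, -0.42, 453.85], [0.01, -0.77, -0.64, 852.91], [0.0, 0.0, 0.0, 1.0]]
top 43.39861513596941 313.49255966395776 244.20570966081266 -0.06723091447310975 [[0.02, -0.99, 0.16, 317.58], [-1.0, -0.03, -0.01, -11.28], [0.02, -0.16, -0.99, 1452.02], [0.0, 0.0, 0.0, 1.0]]
wrist 71.09314385719631 317.9907177031022 236.631364698511 -0.043565009516976574 [[0.27, -0.91, -0.32, 248.63], [-0.96, -0.25, -0.09, -579.13], [-0.0, 0.33, -0.94, 373.25], [0.0, 0.0, 0.0, 1.0]]
{'time': 0.15, 'joints': array([-1.42713383e+00,  2.21081586e-01,  1.52735888e+00, -4.78021835e-06,
        1.39466636e+00, -1.26094923e-01]), 'joint_vel': array([-6.05390520e-04, -2.73406014e-03, -5.26972891e-03, -1.10421808e-03,
       -8.68622616e-05,  2.02594632e-03]), 'joint_torque': array([-1.46681000e-04, -4.97484505e+01, -3.89904070e+01, -1.99498900e-04,
        7.14598631e-03,  4.53557107e-06]), 'tcp_pos': array([ 166.50836987, -602.04638777,  303.02216577]), 'tcp_rot': array([-7.57038142e-04,  9.90917308e-01,  1.34470500e-01, -9.00273654e-06]), 'wrist_force': array([ 0.08639302, -0.23257652,  0.4811958 ]), 'torque': array([-0.0264859 , -0.0279737 ,  0.00324728]), 'grip_width': 85.5800909379145}
```

View pics/scene0.png

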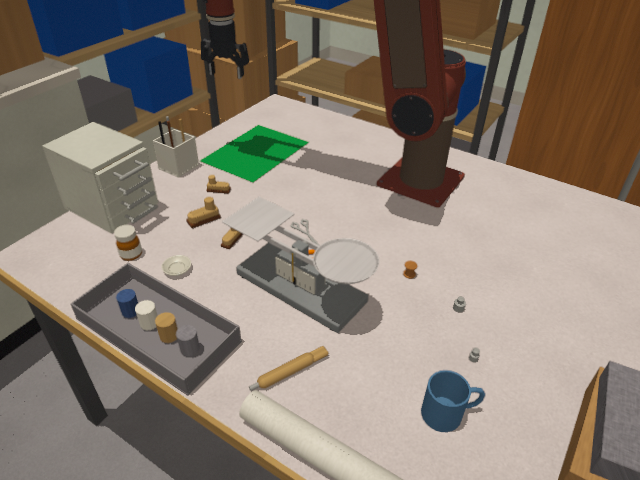

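View pics/top0.png

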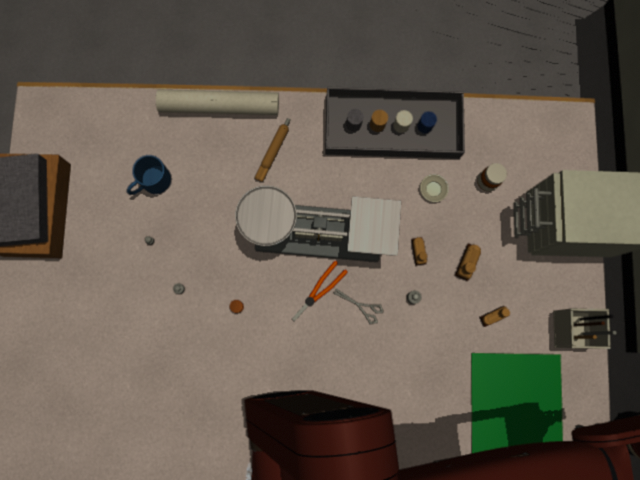

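View pics/wrist0.png

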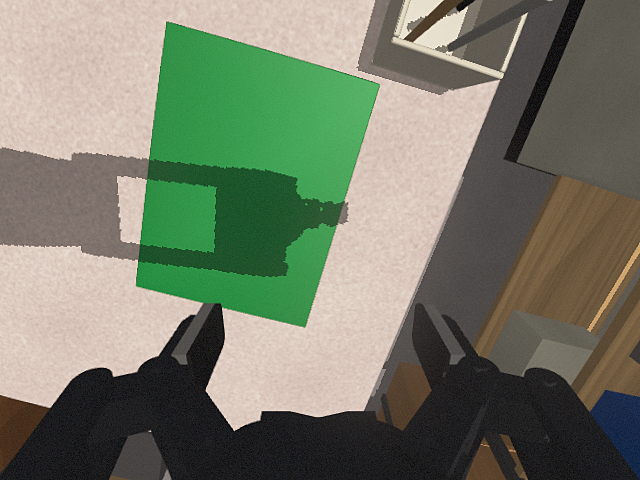

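Top view: three feet at (420,250), (469,262) and (495,316); weights at (149,240), (179,289) and (414,297); dish at (267,216), plate at (374,226). I'll enlarge these.

Run:
```python
from h import *
crop('top0',395,225,130,110,6,'c1')
a=[]
for x,y in[(149,240),(179,289),(414,297)]:
    im=cv2.imread('pics/top0.png')[y-16:y+16,x-16:x+16]; a.append(cv2.resize(im,None,fx=8,fy=8,interpolation=cv2.INTER_CUBIC))
cv2.imwrite('pics/c2.png',np.hstack(a))
crop('top0',225,175,190,100,4,'c3')
crop('scene0',170,165,220,165,3.6,'c4')
```

```text
(no output)
```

View pics/c1.png

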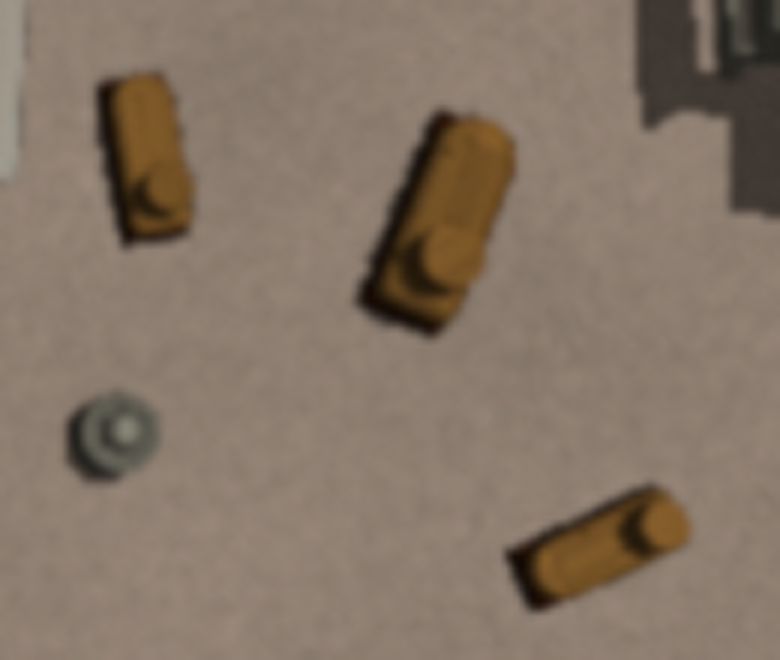

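View pics/c2.png

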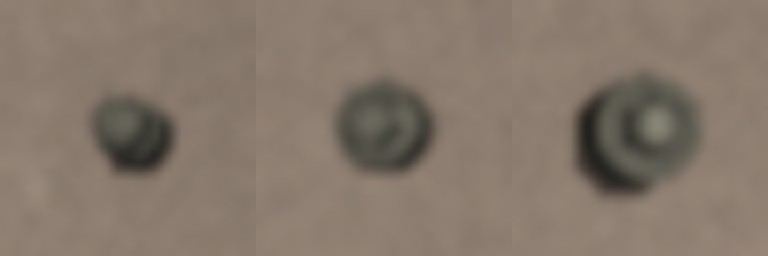

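View pics/c3.png

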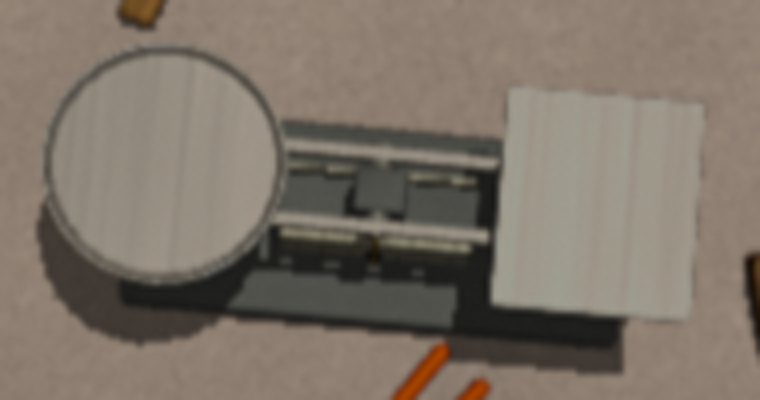

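View pics/c4.png

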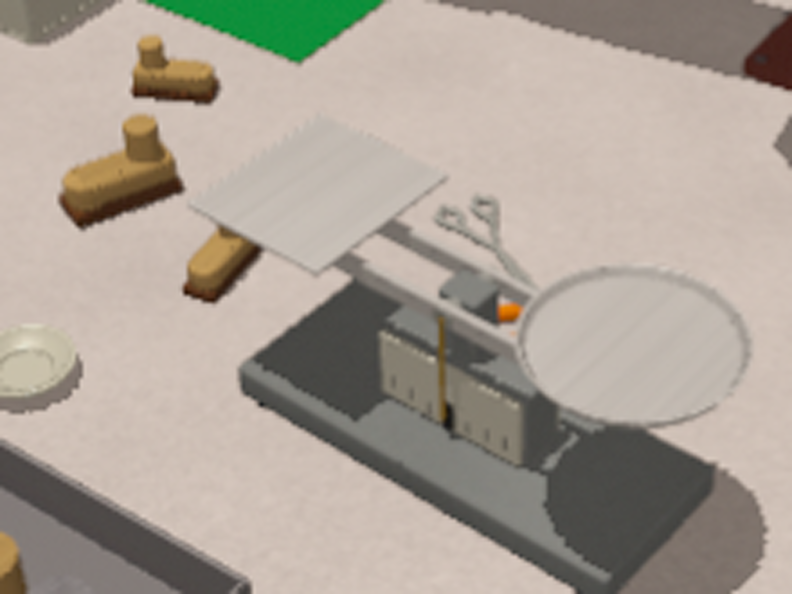

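Run:
```python
from h import *
t=lambda x,y:('top0',395+x/6,225+y/6)
s=lambda x,y:('scene0',170+x/3.6,165+y/3.6)
print('stub',atz(*t(450,255),62),atz(*s(141,122),62),tri([t(450,255),s(141,122)]))
print('toe',atz(*t(483,122),32), 'heel', atz(*t(405,325),12))
for n,u,v,z in[('w50',124,125,30),('w100',375-256,126,34),('w200',655-512,125,42)]:
    pass
for n,x0,y0,u,v,z in[('w50',133,224,124,120,30),('w100',163,273,117,122,34),('w200',398,281,143,125,42)]:
    print(n,atz('top0',x0+u/8,y0+v/8,z))
T=lambda x,y:('top0',225+x/4,175+y/4)
print('dish',[atz(*T(*p),157) for p in[(47,165),(285,165),(165,46),(165,285)]])
print('plate',[atz(*T(*p),151) for p in[(508,88),(703,103),(688,320),(492,303)]])
print('scene plate',[atz(*s(*p),151) for p in[(320,113),(448,178),(316,272),(190,203)]])
print('scene dish',[atz(*s(*p),157) for p in[(517,340),(750,342),(635,265),(635,427)]])
print('base',[atz(*s(*p),26) for p in[(240,372),(610,583),(716,468)]])
```

```text
stub [ 497.7 -394.9   62. ] [ 498.4 -391.8   62. ] [ 497.3 -394.4   60.6]
toe [ 555.7 -417.4   32. ] heel [ 475.3 -389.9   12. ]
w50 [549.9 367.6  30. ]
w100 [433.6 289.7  34. ]
w200 [ 428.1 -270.8   42. ]
dish [array([584.9, 143.4, 157. ]), array([588.5,  13.2, 157. ]), array([653.7,  81.4, 157. ]), array([520.2,  76.4, 157. ])]
plate [array([ 636.8, -108.9,  151. ]), array([ 631.5, -217.5,  151. ]), array([ 509.6, -209.4,  151. ]), array([ 516. , -101.9,  151. ])]
scene plate [array([ 511.2, -206.4,  151. ]), array([521.2, -95.7, 151. ]), array([ 640.3, -106.4,  151. ]), array([ 632.4, -212.2,  151. ])]
scene dish [array([628.5,  28.6, 157. ]), array([555.9, 137.6, 157. ]), array([534.4,  49.2, 157. ]), array([650.4, 119.1, 157. ])]
base [array([ 635.5, -183.3,   26. ]), array([651.5, 110.5,  26. ]), array([535.8, 116.2,  26. ])]
```

```bash
cat >> h.py <<'E'
def yang():
    q=bot.state()['tcp_rot'];y=R.from_quat([q[1],q[2],q[3],q[0]]).as_matrix()[:,1];return np.degrees(np.arctan2(y[1],y[0]))
def to(x,y,z,a=None):
    """print tool shift to TCP target after turning to jaw angle a"""
    s=bot.state();p=np.array(s['tcp_pos']);c=yang()
    if a is None:a=c
    t=np.radians(a);Y=np.array([np.cos(t),np.sin(t)]);X=np.array([-np.sin(t),np.cos(t)])
    d=np.array([x,y,z])-p
    print('t',round(s['time'],2),'tcp',p.round(1),'jaw',round(c,2),'F',s['wrist_force'].round(2),'grip',round(s['grip_width'],1))
    print('az total',round(-((a-c+180)%360-180),1),'dx %.1f dy %.1f dz %.1f'%(d[:2]@X,d[:2]@Y,-d[2]),'rows>=',np.linalg.norm(d)/50)
E
python3 -c "
from h import *
to(518.5,-400.5,300,-108.5)
import numpy as np
q=bot.state()['tcp_rot'];print(R.from_quat([q[1],q[2],q[3],q[0]]).as_matrix().round(3))"
```

```text
t 0.15 tcp [ 166.5 -602.   303. ] jaw -74.54 F [ 0.09 -0.23  0.48] grip 85.6
az total 34.0 dx 269.9 dy -302.8 dz 3.0 rows>= 8.112414870867944
[[ 0.964  0.266 -0.   ]
 [ 0.266 -0.964  0.001]
 [ 0.    -0.002 -1.   ]]
```

Request:
send_rows --plan '[{"az": 8.5},{"az": 8.5},{"az": 8.5},{"az": 8.5}]' --fingers 60

```text
invalid input
```

Request:
send_rows --plan '[{"dx": 27,"dy": -30.3},{"dx": 27,"dy": -30.3},{"dx": 27,"dy": -30.3},{"dx": 27,"dy": -30.3},{"dx": 27,"dy": -30.3},{"dx": 27,"dy": -30.3},{"dx": 27,"dy": -30.3},{"dx": 27,"dy": -30.3}]'

```text
invalid input
```

Request:
send_rows --plan '[{"dx": 27,"dy": -30.3},{"dx": 27,"dy": -30.3,"dz": 3},{},{}]'

```text
invalid input
```

Run:
```python
from h import *
snap('wrist','w1');snap('scene','s1');to(518.5,-400.5,300,-108.5)
P=np.array([518.5,-400.5,0]);im=cv2.imread('pics/w1.png');t=np.radians(-18.5)
M=np.array([[np.cos(t),-np.sin(t),0],[np.sin(t),np.cos(t),0],[0,0,1]])
def poly(l,col):
    cv2.polylines(im,[np.array([proj('w1',P+M@np.array(p)) for p in l]).astype(int)],True,col,1)
poly([(-44,-18,0),(44,-18,0),(44,18,0),(-44,18,0)],(0,0,255))
poly([(-42,-17,34),(43,-17,34),(43,17,34),(-42,17,34)],(0,255,0))
poly([(-22+13*np.cos(a),13*np.sin(a),62) for a in np.linspace(0,6.2,30)],(255,0,0))
cv2.imwrite('pics/w1o.png',im)
```

```text
t 0.25 tcp [ 166.5 -602.2  303.3] jaw -74.54 F [0.33 0.44 0.56] grip 85.2
az total 34.0 dx 269.8 dy -302.9 dz 3.3 rows>= 8.112917029071728
```

View pics/w1o.png

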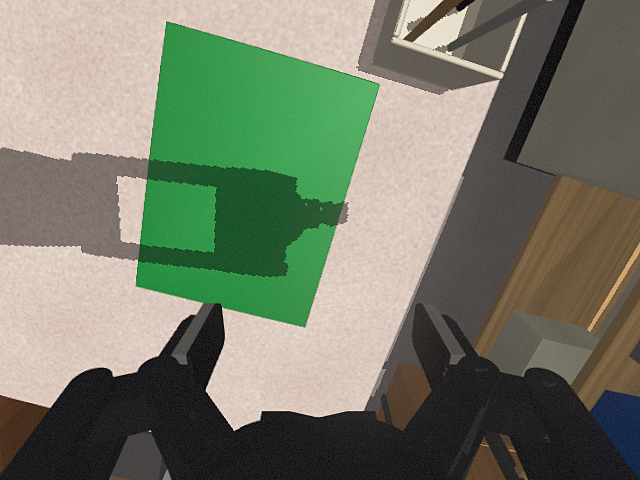

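The moves were refused, and the picture is unchanged from the start. The rows probably need all six keys.

Request:
send_rows --plan '[{"dx": 0,"dy": 0,"dz": 0,"ax": 0,"ay": 0,"az": 8.5},{"dx": 0,"dy": 0,"dz": 0,"ax": 0,"ay": 0,"az": 8.5},{"dx": 0,"dy": 0,"dz": 0,"ax": 0,"ay": 0,"az": 8.5},{"dx": 0,"dy": 0,"dz": 0,"ax": 0,"ay": 0,"az": 8.5}]' --fingers 60

```text
time: 0.65
tcp_pos: [166.6, -602.3, 303.7]
tcp_rot: [-0.0, 0.986, -0.164, -0.0]
wrist_force: [0.3, 0.2, -0.5]
grip_width: 59.9
```

Request:
send_rows --plan '[{"dx": 27,"dy": -30.3,"dz": 0,"ax": 0,"ay": 0,"az": 0},{"dx": 27,"dy": -30.3,"dz": 0,"ax": 0,"ay": 0,"az": 0},{"dx": 27,"dy": -30.3,"dz": 0,"ax": 0,"ay": 0,"az": 0},{"dx": 27,"dy": -30.3,"dz": 0,"ax": 0,"ay": 0,"az": 0},{"dx": 27,"dy": -30.3,"dz": 0,"ax": 0,"ay": 0,"az": 0},{"dx": 27,"dy": -30.3,"dz": 0,"ax": 0,"ay": 0,"az": 0},{"dx": 27,"dy": -30.3,"dz": 0,"ax": 0,"ay": 0,"az": 0},{"dx": 27,"dy": -30.3,"dz": 0,"ax": 0,"ay": 0,"az": 0}]'

```text
time: 1.45
tcp_pos: [449.7, -440.2, 303.9]
tcp_rot: [0.0, 0.987, -0.161, -0.0]
wrist_force: [-0.0, -0.4, 0.1]
grip_width: 60.0
```

Request:
send_rows --plan '[{"dx": 27,"dy": -30.3,"dz": 0,"ax": 0,"ay": 0,"az": 0},{"dx": 27,"dy": -30.3,"dz": 3,"ax": 0,"ay": 0,"az": 0},{"dx": 0,"dy": 0,"dz": 0,"ax": 0,"ay": 0,"az": 0},{"dx": 0,"dy": 0,"dz": 0,"ax": 0,"ay": 0,"az": 0}]'

```text
time: 1.85
tcp_pos: [519.5, -400.2, 300.4]
tcp_rot: [-0.0, 0.987, -0.16, -0.0]
wrist_force: [-0.3, 0.9, -1.1]
grip_width: 60.3
```

```bash
cat > ov.py <<'E'
from h import *
def ov(f,x,y,deg,out):
    P=np.array([x,y,0]);im=cv2.imread(f'pics/{f}.png');t=np.radians(deg)
    M=np.array([[np.cos(t),-np.sin(t),0],[np.sin(t),np.cos(t),0],[0,0,1]])
    def poly(l,col):
        cv2.polylines(im,[np.array([proj(f,P+M@np.array(p)) for p in l]).astype(int)],True,col,1)
    poly([(-44,-18,0),(44,-18,0),(44,18,0),(-44,18,0)],(0,0,255))
    poly([(-42,-17,34),(43,-17,34),(43,17,34),(-42,17,34)],(0,255,0))
    poly([(-22+13*np.cos(a),13*np.sin(a),62) for a in np.linspace(0,6.2,30)],(255,0,0))
    cv2.imwrite(f'pics/{out}.png',im)
E
python3 - <<'E'
from ov import *
snap('wrist','w2');to(518.5,-400.5,300,-108.5)
ov('w2',518.5,-400.5,-18.5,'w2o');ov('top0',518.5,-400.5,-18.5,'t0o');crop('t0o',395,225,130,110,6,'t0c')
E
```

```text
t 1.9 tcp [ 518.7 -400.9  300.5] jaw -108.5 F [-0.52 -0.71 -0.07] grip 59.7
az total -0.0 dx -0.3 dy -0.3 dz 0.5 rows>= 0.013949436336449537
```

View pics/w2o.png

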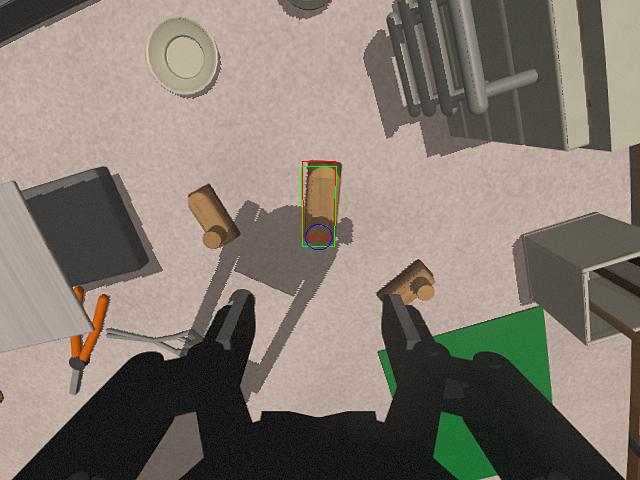

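View pics/t0c.png

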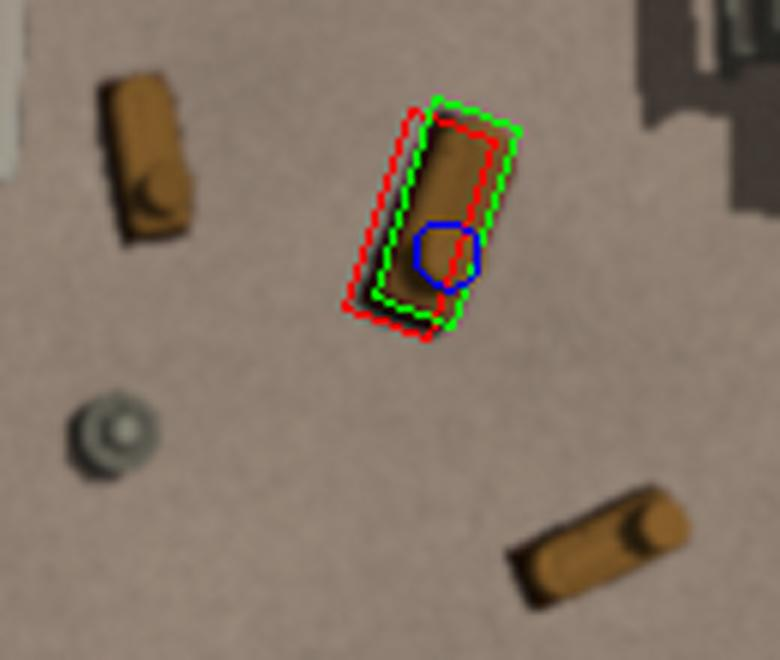

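Run:
```python
from ov import *
for i,(x,y,d) in enumerate([(518.5,-400.5,-18.5),(517,-402,-21.5)]):
    ov('w2',x,y,d,'w2o');crop('w2o',270,140,110,125,5,f'k{i}');
cv2.imwrite('pics/k.png',np.hstack([cv2.imread('pics/k0.png')[:,:400],cv2.imread('pics/k1.png')[:,:400]])[:600])
```

```text
(no output)
```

View pics/k.png

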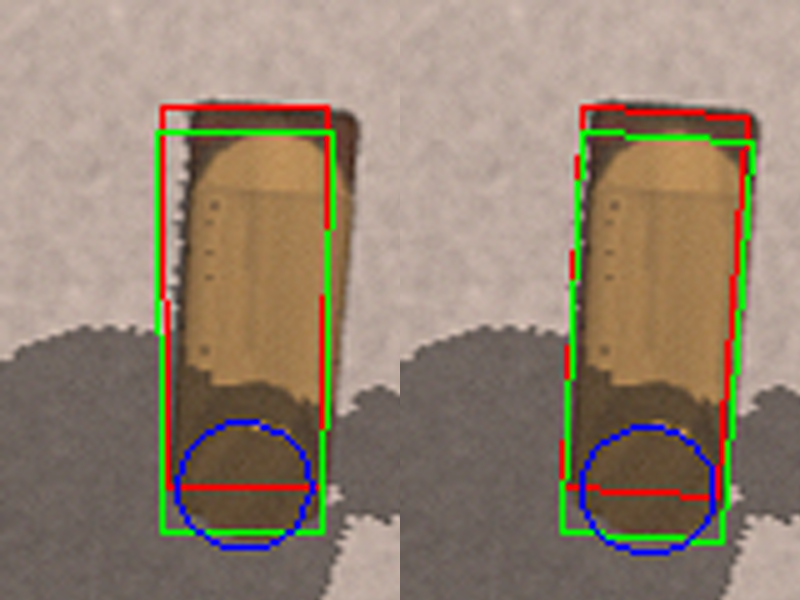

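Run:
```python
from ov import *
to(514.5,-403,76,-111.5)
ov('top0',516.4,-403.7,-21.5,'t0o');crop('t0o',395,225,130,110,6,'t0c')
```

```text
t 1.9 tcp [ 518.7 -400.9  300.5] jaw -108.5 F [-0.52 -0.71 -0.07] grip 59.7
az total 3.0 dx -3.1 dy 3.5 dz 224.5 rows>= 4.4915674150519775
```

View pics/t0c.png

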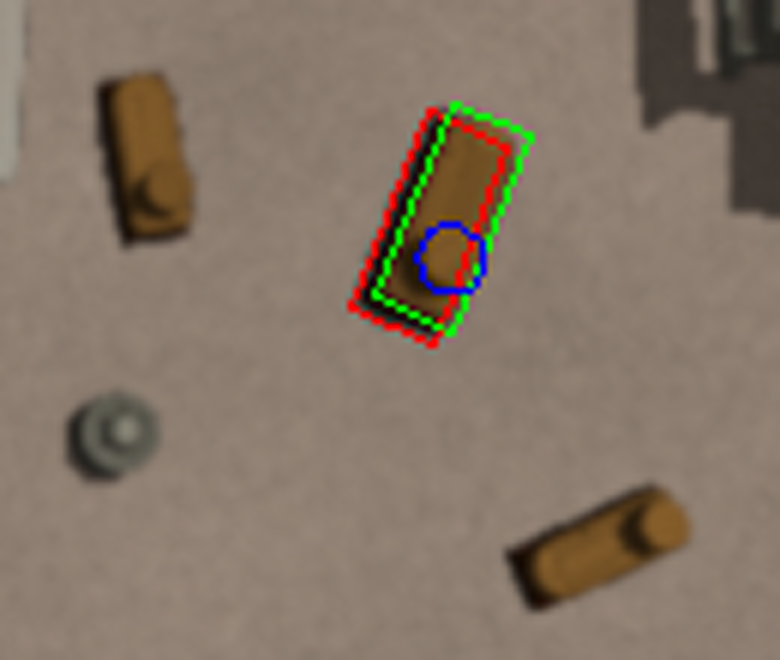

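Overlay fits within about 2 mm at foot yaw −21.5°. Going down for the grasp.

Request:
send_rows --plan '[{"dx": 0,"dy": 0,"dz": 0,"ax": 0,"ay": 0,"az": 3},{"dx": -3,"dy": 3.5,"dz": 40,"ax": 0,"ay": 0,"az": 0},{"dx": 0,"dy": 0,"dz": 45,"ax": 0,"ay": 0,"az": 0},{"dx": 0,"dy": 0,"dz": 45,"ax": 0,"ay": 0,"az": 0},{"dx": 0,"dy": 0,"dz": 35,"ax": 0,"ay": 0,"az": 0},{"dx": 0,"dy": 0,"dz": 10,"ax": 0,"ay": 0,"az": 0},{"dx": 0,"dy": 0,"dz": 0,"ax": 0,"ay": 0,"az": 0}]'

```text
time: 2.6
tcp_pos: [513.1, -403.2, 124.3]
tcp_rot: [-0.001, 0.982, -0.188, -0.002]
wrist_force: [-0.8, 0.1, 0.4]
grip_width: 59.9
```

Run:
```python
from ov import *
to(514.5,-403,76,-111.5)
snap('wrist','w3');snap('scene','s3');crop('s3',150,140,160,120,5,'s3c')
```

```text
t 2.6 tcp [ 513.1 -403.2  124.3] jaw -111.63 F [-0.85  0.09  0.42] grip 59.9
az total -0.1 dx 1.2 dy -0.7 dz 48.3 rows>= 0.9661432754075581
```

View pics/w3.png

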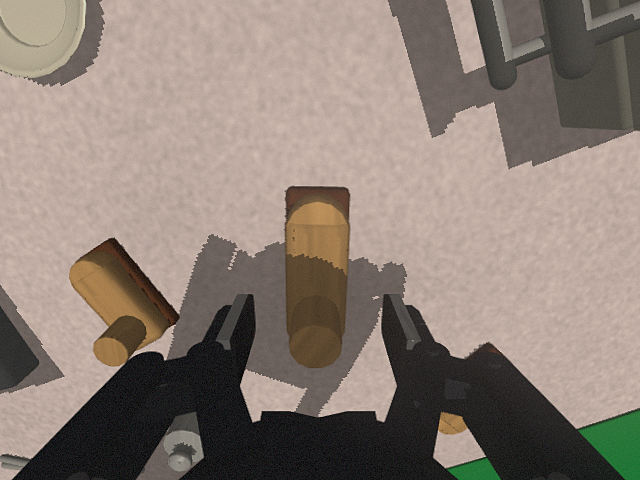

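View pics/s3c.png

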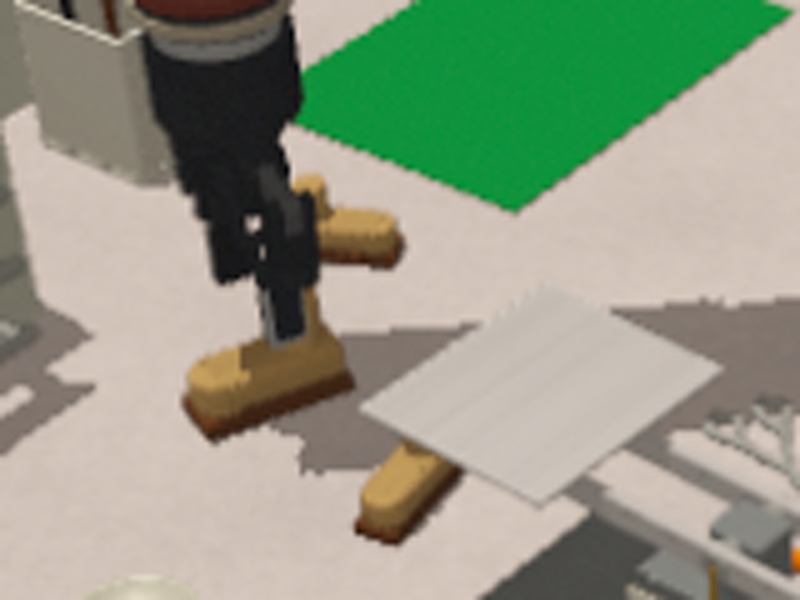

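Jaws straddle the foot centred, 48 mm above grasp height (speed capped the last move). Continue down.

Request:
send_rows --plan '[{"dx": 1,"dy": 0,"dz": 20,"ax": 0,"ay": 0,"az": 0},{"dx": 0,"dy": 0,"dz": 20,"ax": 0,"ay": 0,"az": 0},{"dx": 0,"dy": 0,"dz": 8,"ax": 0,"ay": 0,"az": 0},{"dx": 0,"dy": 0,"dz": 0,"ax": 0,"ay": 0,"az": 0}]'

```text
time: 3.1
tcp_pos: [515.9, -403.8, 78.6]
tcp_rot: [0.0, 0.982, -0.187, 0.0]
wrist_force: [0.0, 0.6, -0.1]
grip_width: 59.9
```

Request:
send_rows --plan '[{"dx": 0,"dy": 0,"dz": 0,"ax": 0,"ay": 0,"az": 0},{"dx": 0,"dy": 0,"dz": 0,"ax": 0,"ay": 0,"az": 0},{"dx": 0,"dy": 0,"dz": 0,"ax": 0,"ay": 0,"az": 0},{"dx": 0,"dy": 0,"dz": 0,"ax": 0,"ay": 0,"az": 0},{"dx": 0,"dy": 0,"dz": 0,"ax": 0,"ay": 0,"az": 0}]' --fingers 20 --force 30

```text
time: 3.6
tcp_pos: [516.7, -404.4, 80.1]
tcp_rot: [0.001, 0.982, -0.187, 0.001]
wrist_force: [-0.2, 0.8, 5.9]
grip_width: 34.5
```

Request:
send_rows --plan '[{"dx": 0,"dy": 0,"dz": -5,"ax": 0,"ay": 0,"az": 0},{"dx": 0,"dy": 0,"dz": -10,"ax": 0,"ay": 0,"az": 0},{"dx": 0,"dy": 0,"dz": -15,"ax": 0,"ay": 0,"az": 0},{"dx": 0,"dy": 0,"dz": -15,"ax": 0,"ay": 0,"az": 0},{"dx": 0,"dy": 0,"dz": 0,"ax": 0,"ay": 0,"az": 0},{"dx": 0,"dy": 0,"dz": 0,"ax": 0,"ay": 0,"az": 0},{"dx": 0,"dy": 0,"dz": 0,"ax": 0,"ay": 0,"az": 0}]'

```text
time: 4.3
tcp_pos: [515.5, -403.2, 122.4]
tcp_rot: [-0.0, 0.982, -0.187, -0.0]
wrist_force: [-0.4, -1.0, -2.5]
grip_width: 34.7
```

Run:
```python
from ov import *
to(514.5,-403,330,-111.5)
snap('wrist','w4');snap('scene','s4');crop('s4',150,140,160,120,5,'s4c')
print(np.mean([ (snap('wrist','x'),bot.state()['wrist_force'])[1] for _ in range(6)],0))
```

```text
t 4.3 tcp [ 515.5 -403.2  122.4] jaw -111.55 F [-0.42 -0.98 -2.53] grip 34.7
az total -0.0 dx -1.0 dy 0.2 dz -207.6 rows>= 4.1513332250777
[ 0.21006678 -0.11179555 -2.73992211]
```

View pics/s4c.png

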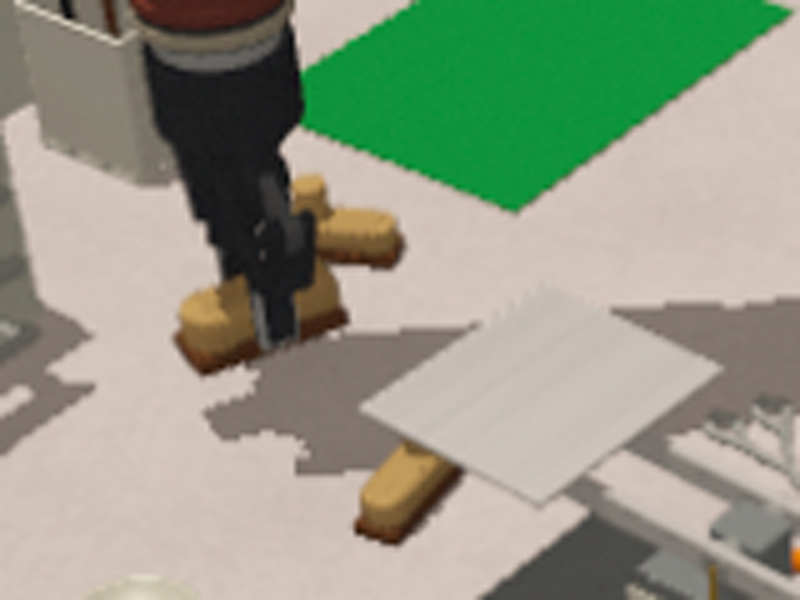

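View pics/w4.png

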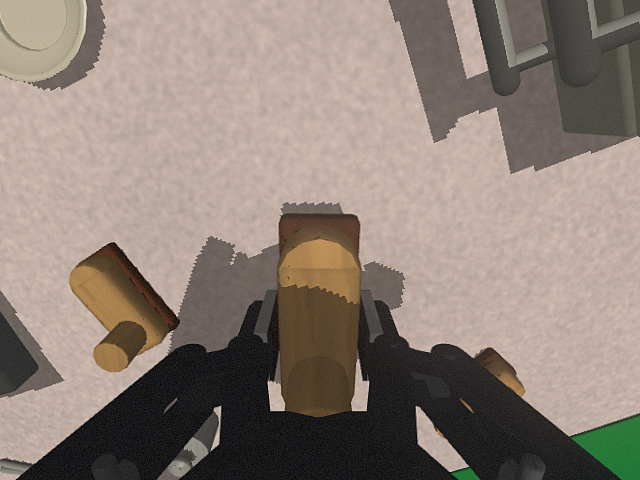

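Foot is held level. Wrist shows about −2.7 N, so roughly 280 g. Raising and carrying.

Request:
send_rows --plan '[{"dx": 0,"dy": 0,"dz": -30,"ax": 0,"ay": 0,"az": 0},{"dx": 0,"dy": 0,"dz": -30,"ax": 0,"ay": 0,"az": 0},{"dx": 0,"dy": 0,"dz": -30,"ax": 0,"ay": 0,"az": 0},{"dx": 0,"dy": 0,"dz": -30,"ax": 0,"ay": 0,"az": 0},{"dx": 0,"dy": 0,"dz": -30,"ax": 0,"ay": 0,"az": 0},{"dx": 0,"dy": 0,"dz": -30,"ax": 0,"ay": 0,"az": 0},{"dx": 0,"dy": 0,"dz": -20,"ax": 0,"ay": 0,"az": 0},{"dx": 0,"dy": 0,"dz": 0,"ax": 0,"ay": 0,"az": 0}]'

```text
time: 5.5
tcp_pos: [516.9, -404.5, 327.4]
tcp_rot: [0.002, 0.982, -0.187, 0.003]
wrist_force: [0.4, -1.2, -0.9]
grip_width: 34.2
```

```bash
python3 -c "
from h import *
to(589.5,81,320)"
```

```text
t 5.5 tcp [ 516.9 -404.5  327.4] jaw -111.54 F [ 0.4  -1.19 -0.88] grip 34.2
az total -0.0 dx -110.7 dy -478.3 dz 7.4 rows>= 9.819947110109576
```

Request:
send_rows --plan '[{"dx": -5,"dy": -22,"dz": 0,"ax": 0,"ay": 0,"az": 0},{"dx": -8.2,"dy": -35,"dz": 0,"ax": 0,"ay": 0,"az": 0},{"dx": -9.2,"dy": -40,"dz": 0,"ax": 0,"ay": 0,"az": 0},{"dx": -9.2,"dy": -40,"dz": 0,"ax": 0,"ay": 0,"az": 0},{"dx": -9.2,"dy": -40,"dz": 0,"ax": 0,"ay": 0,"az": 0},{"dx": -9.2,"dy": -40,"dz": 0,"ax": 0,"ay": 0,"az": 0},{"dx": -9.2,"dy": -40,"dz": 0,"ax": 0,"ay": 0,"az": 0},{"dx": -9.2,"dy": -40,"dz": 0,"ax": 0,"ay": 0,"az": 0}]'

```text
time: 6.3
tcp_pos: [560.6, -100.3, 320.9]
tcp_rot: [-0.0, 0.982, -0.187, -0.001]
wrist_force: [0.1, -0.3, -1.7]
grip_width: 34.7
```

Request:
send_rows --plan '[{"dx": -9.2,"dy": -40,"dz": 0,"ax": 0,"ay": 0,"az": 0},{"dx": -9.2,"dy": -40,"dz": 0,"ax": 0,"ay": 0,"az": 0},{"dx": -9.2,"dy": -40,"dz": 0,"ax": 0,"ay": 0,"az": 0},{"dx": -8.2,"dy": -35,"dz": 0,"ax": 0,"ay": 0,"az": 0},{"dx": -4.5,"dy": -20,"dz": 0,"ax": 0,"ay": 0,"az": 0},{"dx": -1,"dy": -5,"dz": 0,"ax": 0,"ay": 0,"az": 0},{"dx": 0,"dy": 0,"dz": 0,"ax": 0,"ay": 0,"az": 0},{"dx": 0,"dy": 0,"dz": 0,"ax": 0,"ay": 0,"az": 0}]'

```text
time: 7.1
tcp_pos: [588.6, 79.6, 322.0]
tcp_rot: [0.0, 0.982, -0.187, -0.001]
wrist_force: [-0.4, -0.1, -2.1]
grip_width: 34.5
```

Run:
```python
from h import *
to(589.5,81,320)
snap('wrist','w5');snap('scene','s5');snap('top','t5');crop('s5',230,120,200,150,4,'s5c')
```

```text
t 7.1 tcp [588.6  79.6 322. ] jaw -111.57 F [-0.41 -0.08 -2.11] grip 34.5
az total -0.0 dx 0.3 dy -1.6 dz 2.0 rows>= 0.05161101497197848
```

View pics/w5.png

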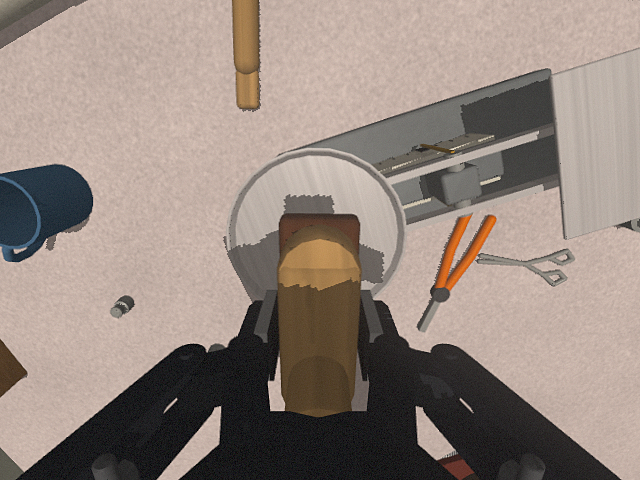

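View pics/s5c.png

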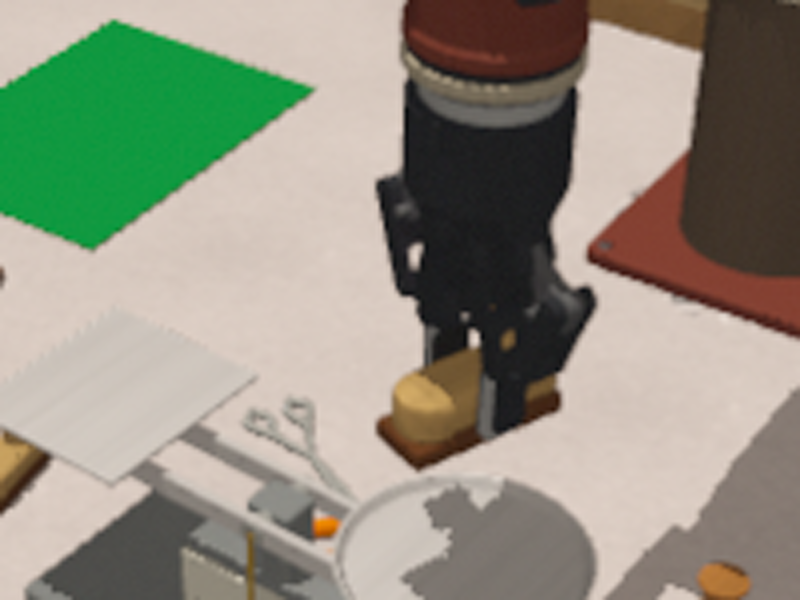

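Run:
```python
from h import *
crop('w5',215,135,200,150,4,'w5c')
from scipy.optimize import least_squares
pts=[(229,230),(317,149),(405,225),(250,184),(377,172)]
P=np.array([atz('w5',u,v,157)[:2] for u,v in pts])
r=least_squares(lambda q:np.hypot(*(P-q[:2]).T)-68,[589,81]);print(r.x,r.fun)
```

```text
[585.61139371  80.79902614] [-1.14993554  1.8397724  -2.30735305 -1.56822755 -0.00493982]
```

View pics/w5c.png

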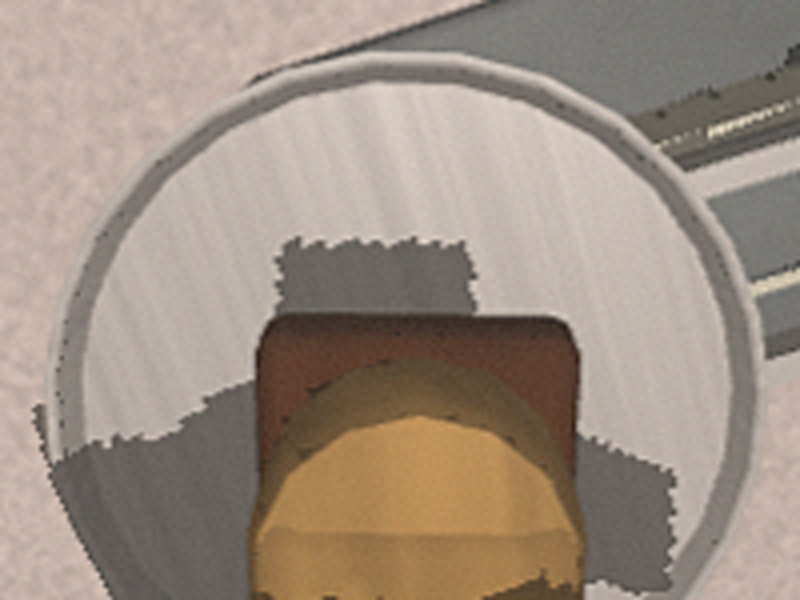

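Run:
```python
from h import *
c=yang();t=np.radians(c);Y=np.array([np.cos(t),np.sin(t)]);X=np.array([-np.sin(t),np.cos(t)]);p=np.array(bot.state()['tcp_pos'])[:2]
for u,v in[(258/4+215,325/4+135),(418/4+215,314/4+135),(578/4+215,325/4+135)]:
    q=atz('w5',u,v,242.5)[:2]-p;print(q@X,q@Y)
to(588,80.5,322)
```

```text
42.65450089894015 -18.500731334541722
43.9752730678121 0.01697805074490308
42.73329963189849 18.58300891316902
t 7.25 tcp [588.8  79.2 322.7] jaw -111.64 F [ 0.07  0.44 -2.1 ] grip 34.9
az total -0.0 dx -1.2 dy -0.9 dz 0.7 rows>= 0.03334850029970922
```

Request:
send_rows --plan '[{"dx": -1,"dy": -1,"dz": 20,"ax": 0,"ay": 0,"az": 0},{"dx": 0,"dy": 0,"dz": 25,"ax": 0,"ay": 0,"az": 0},{"dx": 0,"dy": 0,"dz": 20,"ax": 0,"ay": 0,"az": 0},{"dx": 0,"dy": 0,"dz": 12,"ax": 0,"ay": 0,"az": 0},{"dx": 0,"dy": 0,"dz": 6,"ax": 0,"ay": 0,"az": 0},{"dx": 0,"dy": 0,"dz": 2,"ax": 0,"ay": 0,"az": 0},{"dx": 0,"dy": 0,"dz": 0,"ax": 0,"ay": 0,"az": 0}]'

```text
time: 7.95
tcp_pos: [588.8, 81.6, 238.6]
tcp_rot: [-0.0, 0.982, -0.187, 0.001]
wrist_force: [0.5, -0.5, -2.1]
grip_width: 34.4
```

Run:
```python
from h import *
to(588,80.5,230)
snap('scene','s6');crop('s6',230,170,180,135,4.4,'s6c')
```

```text
t 7.95 tcp [588.8  81.6 238.6] jaw -111.56 F [ 0.54 -0.49 -2.13] grip 34.4
az total -0.0 dx -0.3 dy 1.3 dz 8.6 rows>= 0.17486202384860453
```

View pics/s6c.png

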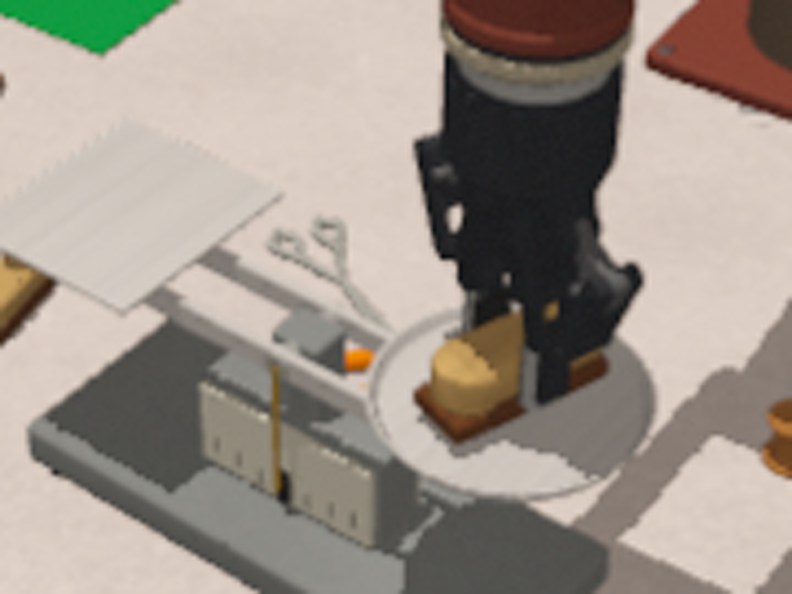

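Foot is over the dish middle, about 8 mm up, with the pointer still on the mark. Lowering slowly.

Request:
send_rows --plan '[{"dx": 0,"dy": 1,"dz": 3,"ax": 0,"ay": 0,"az": 0},{"dx": 0,"dy": 0,"dz": 3,"ax": 0,"ay": 0,"az": 0},{"dx": 0,"dy": 0,"dz": 3,"ax": 0,"ay": 0,"az": 0},{"dx": 0,"dy": 0,"dz": 3,"ax": 0,"ay": 0,"az": 0},{"dx": 0,"dy": 0,"dz": 3,"ax": 0,"ay": 0,"az": 0},{"dx": 0,"dy": 0,"dz": 3,"ax": 0,"ay": 0,"az": 0},{"dx": 0,"dy": 0,"dz": 0,"ax": 0,"ay": 0,"az": 0},{"dx": 0,"dy": 0,"dz": 0,"ax": 0,"ay": 0,"az": 0}]'

```text
time: 8.8
tcp_pos: [587.8, 80.9, 219.7]
tcp_rot: [0.0, 0.982, -0.187, -0.0]
wrist_force: [-1.1, -1.0, -1.9]
grip_width: 34.8
```

Request:
send_rows --plan '[{"dx": 0,"dy": 0,"dz": 3,"ax": 0,"ay": 0,"az": 0},{"dx": 0,"dy": 0,"dz": 3,"ax": 0,"ay": 0,"az": 0},{"dx": 0,"dy": 0,"dz": 3,"ax": 0,"ay": 0,"az": 0},{"dx": 0,"dy": 0,"dz": 0,"ax": 0,"ay": 0,"az": 0},{"dx": 0,"dy": 0,"dz": 0,"ax": 0,"ay": 0,"az": 0},{"dx": 0,"dy": 0,"dz": 0,"ax": 0,"ay": 0,"az": 0}]'

```text
time: 9.4
tcp_pos: [587.9, 80.9, 211.0]
tcp_rot: [-0.0, 0.982, -0.187, -0.0]
wrist_force: [-0.4, -1.0, -0.6]
grip_width: 34.8
```

Run:
```python
from h import *
to(588,80.5,230)
snap('scene','s7');crop('s7',230,170,180,135,4.4,'s7c')
print(np.mean([ (snap('wrist','x'),bot.state()['wrist_force'])[1] for _ in range(6)],0))
```

```text
t 9.4 tcp [587.9  80.9 211. ] jaw -111.54 F [-0.42 -0.98 -0.58] grip 34.8
az total -0.0 dx 0.2 dy 0.3 dz -19.0 rows>= 0.3809034521585923
[-0.85188323 -0.60782797 -0.64691735]
```

View pics/s7c.png

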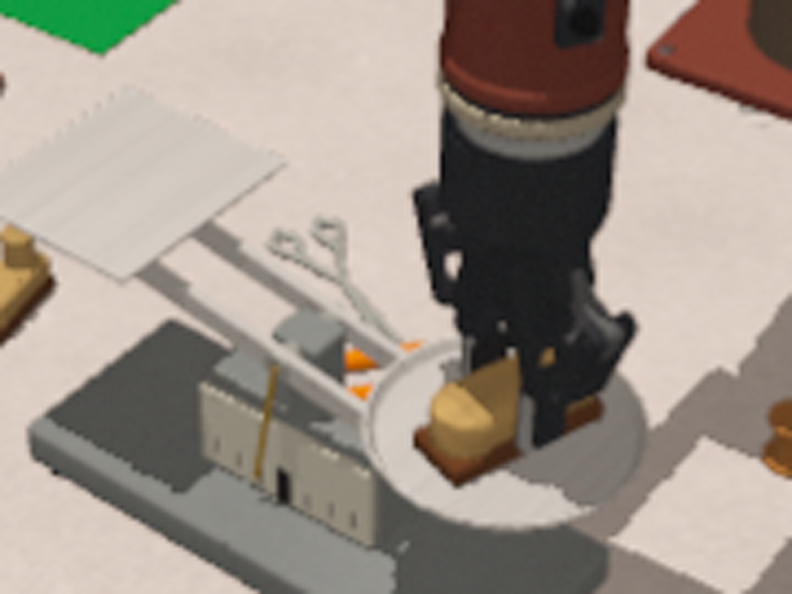

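Request:
send_rows --plan '[{"dx": 0,"dy": 0,"dz": 2,"ax": 0,"ay": 0,"az": 0},{"dx": 0,"dy": 0,"dz": 2,"ax": 0,"ay": 0,"az": 0},{"dx": 0,"dy": 0,"dz": 2,"ax": 0,"ay": 0,"az": 0},{"dx": 0,"dy": 0,"dz": 0,"ax": 0,"ay": 0,"az": 0},{"dx": 0,"dy": 0,"dz": 0,"ax": 0,"ay": 0,"az": 0}]'

```text
time: 10.25
tcp_pos: [588.0, 80.8, 204.9]
tcp_rot: [-0.0, 0.982, -0.187, 0.0]
wrist_force: [0.6, -0.9, 0.0]
grip_width: 34.7
```

Run:
```python
from h import *
to(588,80.5,230)
print(np.mean([ (snap('wrist','x'),bot.state()['wrist_force'])[1] for _ in range(8)],0))
```

```text
t 10.25 tcp [588.   80.8 204.9] jaw -111.54 F [ 0.56 -0.93  0.02] grip 34.7
az total -0.0 dx 0.1 dy 0.3 dz -25.1 rows>= 0.5022953919370718
[ 0.3374917  -1.28943458  0.38748067]
```

Request:
send_rows --plan '[{"dx": 0,"dy": 0,"dz": 0,"ax": 0,"ay": 0,"az": 0},{"dx": 0,"dy": 0,"dz": 0,"ax": 0,"ay": 0,"az": 0},{"dx": 0,"dy": 0,"dz": 0,"ax": 0,"ay": 0,"az": 0}]' --fingers 50

```text
time: 10.95
tcp_pos: [587.9, 81.1, 204.8]
tcp_rot: [-0.0, 0.982, -0.187, -0.0]
wrist_force: [-0.3, 0.7, -0.1]
grip_width: 50.3
```

Run:
```python
from h import *
to(588,80.5,230)
snap('scene','s8');crop('s8',230,170,180,135,4.4,'s8c');snap('wrist','w8')
```

```text
t 10.95 tcp [587.9  81.1 204.8] jaw -111.54 F [-0.32  0.68 -0.13] grip 50.3
az total -0.0 dx 0.3 dy 0.5 dz -25.2 rows>= 0.5032625148727488
```

View pics/s8c.png

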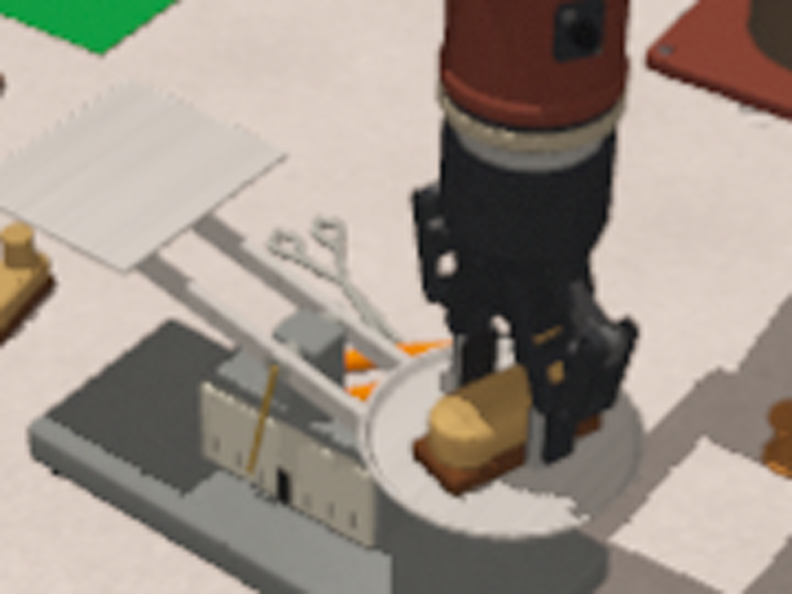

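View pics/w8.png

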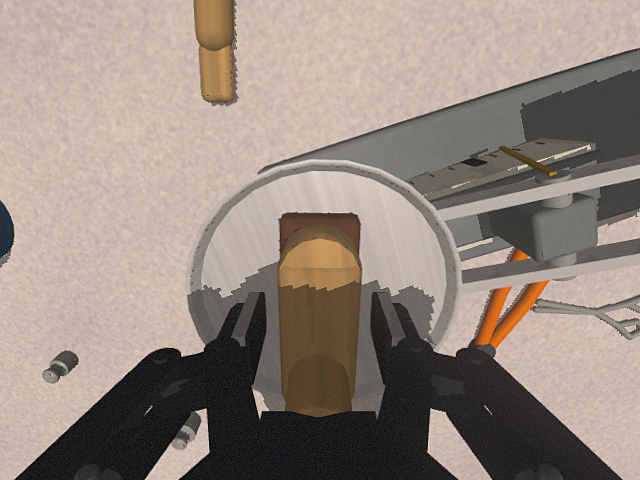

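Request:
send_rows --plan '[{"dx": 0,"dy": 0,"dz": -5,"ax": 0,"ay": 0,"az": 0},{"dx": 0,"dy": 0,"dz": -15,"ax": 0,"ay": 0,"az": 0},{"dx": 0,"dy": 0,"dz": -25,"ax": 0,"ay": 0,"az": 0},{"dx": 0,"dy": 0,"dz": -30,"ax": 0,"ay": 0,"az": 0},{"dx": 0,"dy": 0,"dz": -30,"ax": 0,"ay": 0,"az": 0},{"dx": 0,"dy": 0,"dz": -20,"ax": 0,"ay": 0,"az": 0},{"dx": 0,"dy": 0,"dz": 0,"ax": 0,"ay": 0,"az": 0}]'

```text
time: 11.75
tcp_pos: [589.7, 80.9, 335.7]
tcp_rot: [-0.001, 0.982, -0.187, 0.004]
wrist_force: [0.2, 0.2, 0.4]
grip_width: 49.5
```

Run:
```python
from h import *
snap('scene','s9');crop('s9',230,170,180,135,4.4,'s9c');snap('top','t9');snap('wrist','w9')
to(428,-271,320,-110)
```

```text
t 11.9 tcp [587.6  80.8 329.6] jaw -111.54 F [ 0.43  0.36 -0.01] grip 49.9
az total -1.5 dx -29.7 dy 385.2 dz 9.6 rows>= 7.7293430902801905
```

View pics/s9c.png

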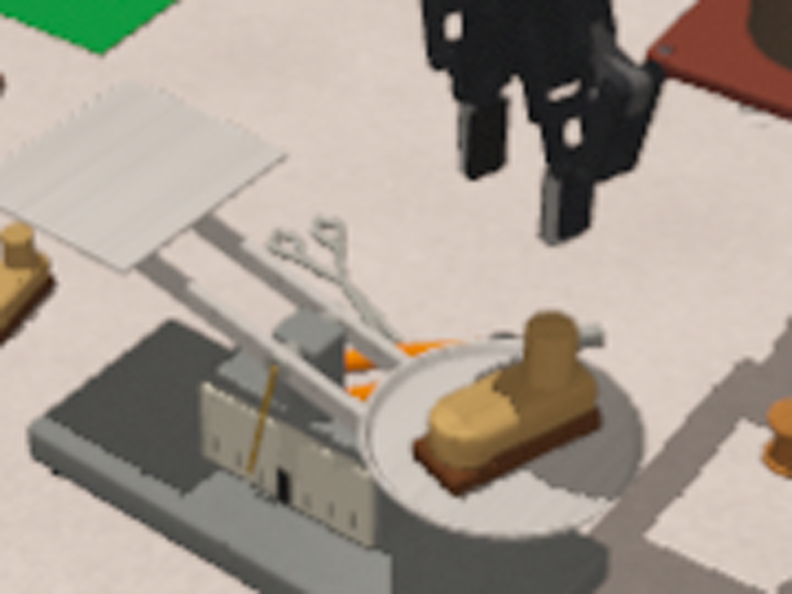

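View pics/w9.png

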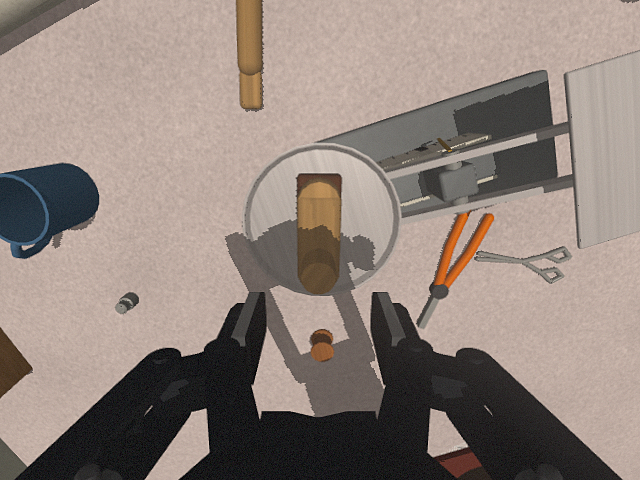

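Run:
```python
from h import *
crop('t9',225,175,190,100,4,'t9c')
from scipy.optimize import minimize_scalar
for (a,b) in [((283,195),(288,155)),((122,313),(122,272))]:
    f=lambda p:(230+p[0]/4.4,170+p[1]/4.4)
    P=atz('s6',*f(a),151)
    u=np.array(f(b))
    r=minimize_scalar(lambda t:np.linalg.norm(proj('s9',P+[.06*120*(1-np.cos(t)),120*(1-np.cos(t)),120*np.sin(t)])-u),bounds=(0,.36),method='bounded')
    t=r.x;print(P,t,r.fun,'mass',1.2*t/(9.81*.12*np.cos(t)))
```

```text
[521.  -96.2 151. ] 0.22465579447187878 0.2560023243696094 mass 0.23491001657481217
[ 641.9 -105.3  151. ] 0.22692096472924414 0.2733326614249402 mass 0.23740207189536847
```

View pics/t9c.png

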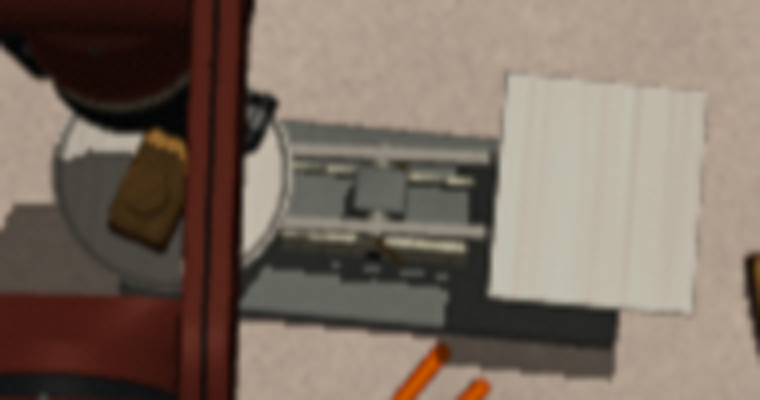

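Foot stands centred and settled. Tilt is about 0.226 rad, so about 236 g; 200+50 g should leave about −14 g. Next, w200.

Request:
send_rows --plan '[{"dx": 0,"dy": 0,"dz": 0,"ax": 0,"ay": 0,"az": 7.7},{"dx": 0,"dy": 0,"dz": 0,"ax": 0,"ay": 0,"az": 7.7},{"dx": 0,"dy": 0,"dz": 0,"ax": 0,"ay": 0,"az": 7.7},{"dx": 0,"dy": 0,"dz": 0,"ax": 0,"ay": 0,"az": 7.7},{"dx": 0,"dy": 0,"dz": 0,"ax": 0,"ay": 0,"az": 7.7},{"dx": 0,"dy": 0,"dz": 0,"ax": 0,"ay": 0,"az": 0}]'

```text
time: 12.5
tcp_pos: [587.3, 80.8, 328.1]
tcp_rot: [0.001, 0.866, -0.501, -0.001]
wrist_force: [0.4, 0.3, 0.4]
grip_width: 49.9
```

```bash
python3 -c "
from h import *
to(428,-271,320)"
```

```text
t 12.5 tcp [587.3  80.8 328.1] jaw -150.11 F [0.44 0.26 0.37] grip 49.9
az total -0.0 dx 225.7 dy 313.4 dz 8.1 rows>= 7.725562466572281
```

Request:
send_rows --plan '[{"dx": 18,"dy": 25,"dz": 0,"ax": 0,"ay": 0,"az": 0},{"dx": 27,"dy": 37,"dz": 0,"ax": 0,"ay": 0,"az": 0},{"dx": 27,"dy": 38,"dz": 0,"ax": 0,"ay": 0,"az": 0},{"dx": 27,"dy": 38,"dz": 0,"ax": 0,"ay": 0,"az": 0},{"dx": 27,"dy": 38,"dz": 0,"ax": 0,"ay": 0,"az": 0},{"dx": 27,"dy": 38,"dz": 0,"ax": 0,"ay": 0,"az": 0},{"dx": 27,"dy": 37,"dz": 0,"ax": 0,"ay": 0,"az": 0},{"dx": 27,"dy": 37,"dz": 0,"ax": 0,"ay": 0,"az": 0}]'

```text
time: 13.3
tcp_pos: [440.4, -243.6, 329.0]
tcp_rot: [-0.0, 0.867, -0.498, -0.001]
wrist_force: [0.9, -0.3, 0.7]
grip_width: 49.9
```

Request:
send_rows --plan '[{"dx": 14,"dy": 18,"dz": 0,"ax": 0,"ay": 0,"az": 0},{"dx": 5,"dy": 7,"dz": 0,"ax": 0,"ay": 0,"az": 0},{"dx": 0,"dy": 0,"dz": 20,"ax": 0,"ay": 0,"az": 0},{"dx": 0,"dy": 0,"dz": 30,"ax": 0,"ay": 0,"az": 0},{"dx": 0,"dy": 0,"dz": 30,"ax": 0,"ay": 0,"az": 0},{"dx": 0,"dy": 0,"dz": 20,"ax": 0,"ay": 0,"az": 0},{"dx": 0,"dy": 0,"dz": 0,"ax": 0,"ay": 0,"az": 0},{"dx": 0,"dy": 0,"dz": 0,"ax": 0,"ay": 0,"az": 0}]'

```text
time: 14.1
tcp_pos: [429.8, -270.5, 229.8]
tcp_rot: [-0.0, 0.866, -0.499, -0.001]
wrist_force: [0.8, -1.0, -0.3]
grip_width: 50.0
```

Run:
```python
from h import *
to(428,-271,76)
snap('wrist','w10')
print(proj('w10',[428,-271,42]),proj('w10',[428,-271,0]))
```

```text
t 14.1 tcp [ 429.8 -270.5  229.8] jaw -149.92 F [ 0.76 -1.03 -0.26] grip 50.0
az total -0.0 dx -0.5 dy 1.8 dz 153.8 rows>= 3.076129987357277
[320.9 231.4] [320.5 217.3]
```

View pics/w10.png

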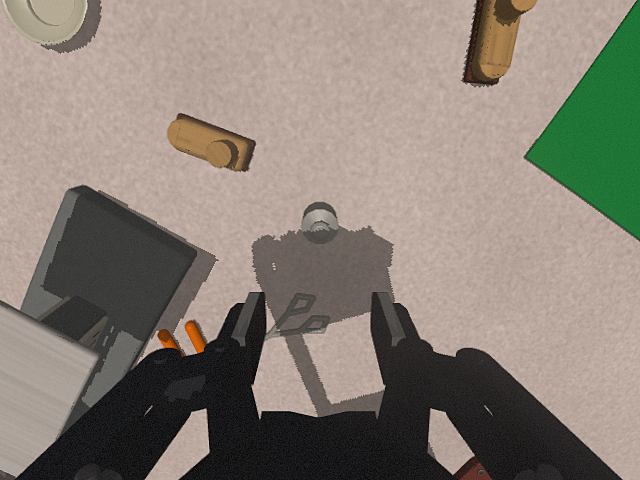

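Run:
```python
from h import *
c=yang();t=np.radians(c);Y=np.array([np.cos(t),np.sin(t)]);X=np.array([-np.sin(t),np.cos(t)]);p=np.array(bot.state()['tcp_pos'])[:2]
for u,v in[(313,296),(329,322),(290,305),(265,335)]:
    q=atz('w10',u,v,3)[:2]-p;print('sc',q@X,q@Y)
print('knob',[(q@X,q@Y) for q in [atz('w10',320,228,42)[:2]-p]],'base',[(q@X,q@Y) for q in [atz('w10',320,204,0)[:2]-p]])
to(428,-271,76)
```

```text
sc -81.93019461327212 -5.1696742680043215
sc -112.18386862836851 11.176738445134978
sc -92.24865127092427 -28.469662512725684
sc -128.40794608531942 -55.629842897355985
knob [(np.float64(1.7354518389562168), np.float64(1.1848204979651653))] base [(np.float64(11.359940452921478), np.float64(1.3234528161795507))]
t 14.15 tcp [ 430.3 -271.1  230.8] jaw -149.95 F [-0.5  -1.34 -0.71] grip 50.1
az total -0.0 dx -1.2 dy 1.9 dz 154.8 rows>= 3.097213557891273
```

Request:
send_rows --plan '[{"dx": -1,"dy": 1.5,"dz": 20,"ax": 0,"ay": 0,"az": 0},{"dx": 0,"dy": 0,"dz": 30,"ax": 0,"ay": 0,"az": 0},{"dx": 0,"dy": 0,"dz": 30,"ax": 0,"ay": 0,"az": 0},{"dx": 0,"dy": 0,"dz": 25,"ax": 0,"ay": 0,"az": 0},{"dx": 0,"dy": 0,"dz": 0,"ax": 0,"ay": 0,"az": 0},{"dx": 0,"dy": 0,"dz": 0,"ax": 0,"ay": 0,"az": 0}]'

```text
time: 14.75
tcp_pos: [428.6, -271.6, 126.3]
tcp_rot: [0.0, 0.866, -0.5, 0.001]
wrist_force: [0.3, -0.2, -0.4]
grip_width: 50.1
```

Run:
```python
from h import *
to(428,-271,76)
snap('wrist','w11');
```

```text
t 14.75 tcp [ 428.6 -271.6  126.3] jaw -150.01 F [ 0.3  -0.24 -0.42] grip 50.1
az total -0.0 dx -0.8 dy 0.2 dz 50.3 rows>= 1.0064715723917264
```

View pics/w11.png

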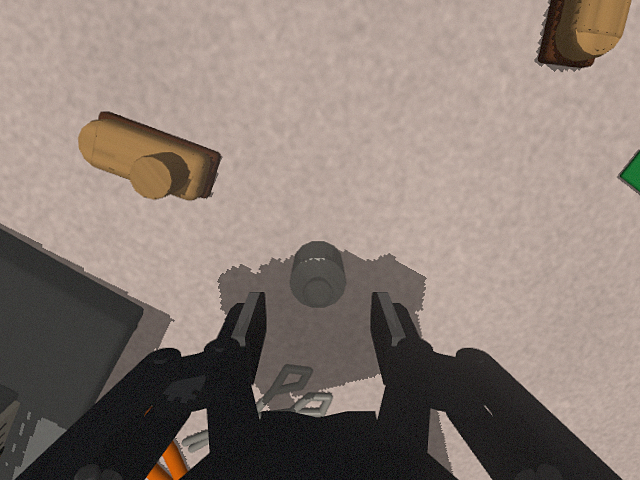

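Run:
```python
from h import *
c=yang();t=np.radians(c);Y=np.array([np.cos(t),np.sin(t)]);X=np.array([-np.sin(t),np.cos(t)]);p=np.array(bot.state()['tcp_pos'])[:2]
for u,v,z in[(318,291,42),(318,241,0)]:
    q=atz('w11',u,v,z)[:2]-p;print(q@X,q@Y)
```

```text
0.7712409614196323 -0.3959495035904559
13.187688608456513 -0.5047053236286696
```

Request:
send_rows --plan '[{"dx": -1,"dy": 0,"dz": 20,"ax": 0,"ay": 0,"az": 0},{"dx": 0,"dy": 0,"dz": 20,"ax": 0,"ay": 0,"az": 0},{"dx": 0,"dy": 0,"dz": 9,"ax": 0,"ay": 0,"az": 0},{"dx": 0,"dy": 0,"dz": 1,"ax": 0,"ay": 0,"az": 0},{"dx": 0,"dy": 0,"dz": 0,"ax": 0,"ay": 0,"az": 0}]'

```text
time: 15.3
tcp_pos: [428.0, -270.9, 76.1]
tcp_rot: [0.0, 0.866, -0.5, 0.001]
wrist_force: [-0.3, -0.4, -0.8]
grip_width: 50.0
```

Request:
send_rows --plan '[{"dx": 0,"dy": 0,"dz": 0,"ax": 0,"ay": 0,"az": 0},{"dx": 0,"dy": 0,"dz": 0,"ax": 0,"ay": 0,"az": 0},{"dx": 0,"dy": 0,"dz": 0,"ax": 0,"ay": 0,"az": 0},{"dx": 0,"dy": 0,"dz": 0,"ax": 0,"ay": 0,"az": 0},{"dx": 0,"dy": 0,"dz": 0,"ax": 0,"ay": 0,"az": 0}]' --fingers 10 --force 30

```text
time: 15.8
tcp_pos: [428.1, -270.9, 76.3]
tcp_rot: [0.0, 0.866, -0.5, 0.001]
wrist_force: [-1.5, 0.9, 5.9]
grip_width: 30.9
```

Request:
send_rows --plan '[{"dx": 0,"dy": 0,"dz": -5,"ax": 0,"ay": 0,"az": 0},{"dx": 0,"dy": 0,"dz": -20,"ax": 0,"ay": 0,"az": 0},{"dx": 0,"dy": 0,"dz": -30,"ax": 0,"ay": 0,"az": 0},{"dx": 0,"dy": 0,"dz": -35,"ax": 0,"ay": 0,"az": 0},{"dx": 0,"dy": 0,"dz": -35,"ax": 0,"ay": 0,"az": 0},{"dx": 0,"dy": 0,"dz": -35,"ax": 0,"ay": 0,"az": 0},{"dx": 0,"dy": 0,"dz": -35,"ax": 0,"ay": 0,"az": 0},{"dx": 0,"dy": 0,"dz": -35,"ax": 0,"ay": 0,"az": 0}]'

```text
time: 16.6
tcp_pos: [426.9, -269.9, 306.3]
tcp_rot: [0.0, 0.866, -0.5, -0.0]
wrist_force: [-0.1, -0.3, -2.8]
grip_width: 30.7
```

Request:
send_rows --plan '[{"dx": 0,"dy": 0,"dz": -10,"ax": 0,"ay": 0,"az": 0},{"dx": 0,"dy": 0,"dz": 0,"ax": 0,"ay": 0,"az": 0},{"dx": 0,"dy": 0,"dz": 0,"ax": 0,"ay": 0,"az": 0}]'

```text
time: 16.9
tcp_pos: [426.7, -269.8, 313.0]
tcp_rot: [-0.0, 0.866, -0.5, -0.001]
wrist_force: [-0.9, 0.0, -2.5]
grip_width: 30.6
```

Run:
```python
from h import *
snap('wrist','w12')
to(597,-158,310)
```

```text
t 16.95 tcp [ 426.5 -269.6  312.4] jaw -150.04 F [-0.37 -0.54 -1.94] grip 30.5
az total -0.0 dx -11.6 dy -203.5 dz 2.4 rows>= 4.075939263532906
```

View pics/w12.png

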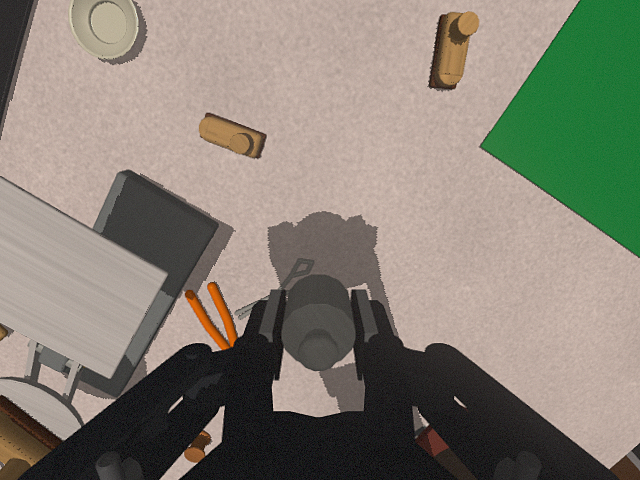

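```bash
python3 -c "
from h import *
to(594.5,-156,310)"
```

```text
t 16.95 tcp [ 426.5 -269.6  312.4] jaw -150.04 F [-0.37 -0.54 -1.94] grip 30.5
az total -0.0 dx -14.6 dy -202.3 dz 2.4 rows>= 4.056475409346649
```

Request:
send_rows --plan '[{"dx": -1.5,"dy": -20,"dz": 0,"ax": 0,"ay": 0,"az": 0},{"dx": -2.5,"dy": -35,"dz": 0,"ax": 0,"ay": 0,"az": 0},{"dx": -3,"dy": -40,"dz": 0,"ax": 0,"ay": 0,"az": 0},{"dx": -3,"dy": -40,"dz": 0,"ax": 0,"ay": 0,"az": 0},{"dx": -2.5,"dy": -35,"dz": 0,"ax": 0,"ay": 0,"az": 0},{"dx": -1.5,"dy": -22,"dz": 0,"ax": 0,"ay": 0,"az": 0},{"dx": -0.6,"dy": -10,"dz": 0,"ax": 0,"ay": 0,"az": 0},{"dx": 0,"dy": 0,"dz": 0,"ax": 0,"ay": 0,"az": 0}]'

```text
time: 17.75
tcp_pos: [594.9, -155.9, 312.5]
tcp_rot: [0.0, 0.866, -0.5, -0.002]
wrist_force: [-0.1, 0.1, -2.5]
grip_width: 30.4
```

Request:
send_rows --plan '[{"dx": 0,"dy": 0,"dz": 10,"ax": 0,"ay": 0,"az": 0},{"dx": 0,"dy": 0,"dz": 15,"ax": 0,"ay": 0,"az": 0},{"dx": 0,"dy": 0,"dz": 10,"ax": 0,"ay": 0,"az": 0},{"dx": 0,"dy": 0,"dz": 5,"ax": 0,"ay": 0,"az": 0},{"dx": 0,"dy": 0,"dz": 0,"ax": 0,"ay": 0,"az": 0},{"dx": 0,"dy": 0,"dz": 0,"ax": 0,"ay": 0,"az": 0}]'

```text
time: 18.35
tcp_pos: [595.0, -157.0, 275.1]
tcp_rot: [-0.0, 0.866, -0.5, 0.0]
wrist_force: [0.9, -0.5, -2.9]
grip_width: 30.8
```

Run:
```python
from h import *
to(594.5,-156,255)
snap('scene','s13');crop('s13',190,130,200,150,4,'s13c');snap('wrist','w13')
```

```text
t 18.35 tcp [ 595.  -157.   275.1] jaw -150.06 F [ 0.87 -0.54 -2.87] grip 30.8
az total -0.0 dx -1.1 dy -0.1 dz 20.1 rows>= 0.40203887302426966
```

View pics/s13c.png

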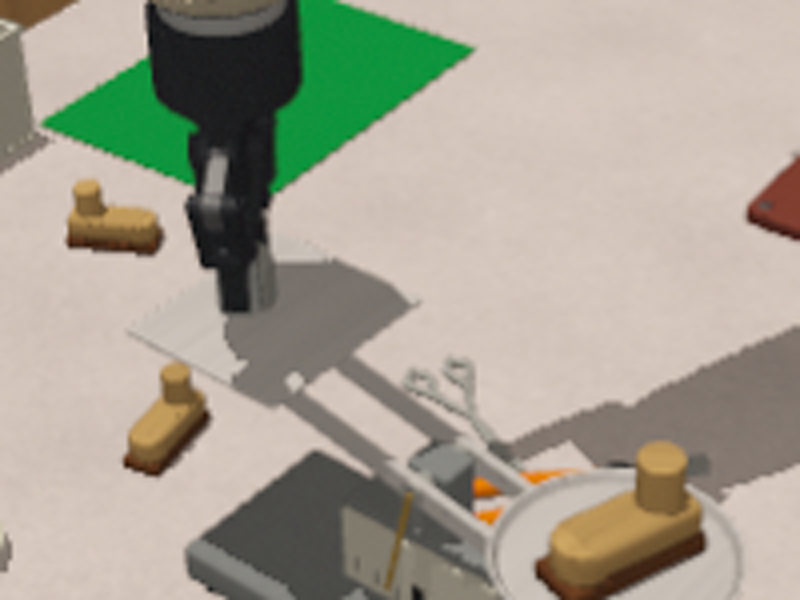

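View pics/w13.png

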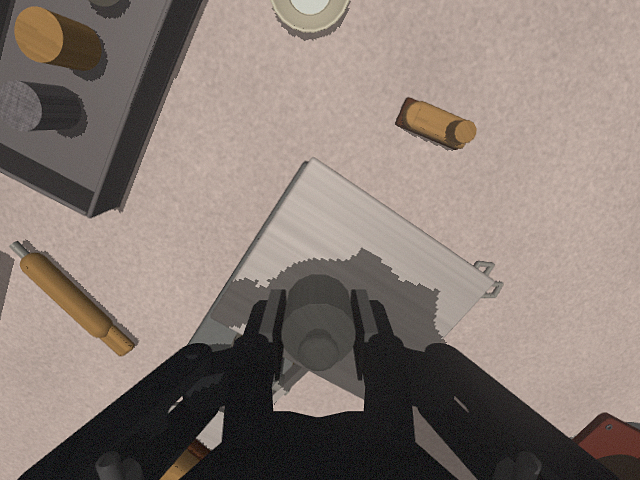

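Request:
send_rows --plan '[{"dx": 0,"dy": 0,"dz": 6,"ax": 0,"ay": 0,"az": 0},{"dx": 0,"dy": 0,"dz": 6,"ax": 0,"ay": 0,"az": 0},{"dx": 0,"dy": 0,"dz": 4,"ax": 0,"ay": 0,"az": 0},{"dx": 0,"dy": 0,"dz": 3,"ax": 0,"ay": 0,"az": 0},{"dx": 0,"dy": 0,"dz": 3,"ax": 0,"ay": 0,"az": 0},{"dx": 0,"dy": 0,"dz": 3,"ax": 0,"ay": 0,"az": 0},{"dx": 0,"dy": 0,"dz": 3,"ax": 0,"ay": 0,"az": 0},{"dx": 0,"dy": 0,"dz": 3,"ax": 0,"ay": 0,"az": 0}]'

```text
time: 19.25
tcp_pos: [595.2, -156.9, 244.0]
tcp_rot: [0.0, 0.866, -0.5, 0.0]
wrist_force: [0.1, -0.6, 0.0]
grip_width: 30.6
```

Request:
send_rows --plan '[{"dx": 0,"dy": 0,"dz": 3,"ax": 0,"ay": 0,"az": 0},{"dx": 0,"dy": 0,"dz": 3,"ax": 0,"ay": 0,"az": 0},{"dx": 0,"dy": 0,"dz": 3,"ax": 0,"ay": 0,"az": 0},{"dx": 0,"dy": 0,"dz": 0,"ax": 0,"ay": 0,"az": 0},{"dx": 0,"dy": 0,"dz": 0,"ax": 0,"ay": 0,"az": 0},{"dx": 0,"dy": 0,"dz": 0,"ax": 0,"ay": 0,"az": 0}]'

```text
time: 19.85
tcp_pos: [595.0, -156.7, 235.0]
tcp_rot: [-0.0, 0.866, -0.5, -0.0]
wrist_force: [0.1, -0.4, -1.1]
grip_width: 30.8
```

Run:
```python
from h import *
to(594.5,-156,231)
snap('scene','s14');crop('s14',190,130,200,150,4,'s14c')
print(np.mean([ (snap('wrist','x'),bot.state()['wrist_force'])[1] for _ in range(8)],0))
```

```text
t 19.85 tcp [ 595.  -156.7  235. ] jaw -150.04 F [ 0.05 -0.44 -1.1 ] grip 30.8
az total -0.0 dx -0.8 dy 0.1 dz 4.0 rows>= 0.08160712373009274
[-0.54805658  0.02230545 -0.09218077]
```

View pics/s14c.png

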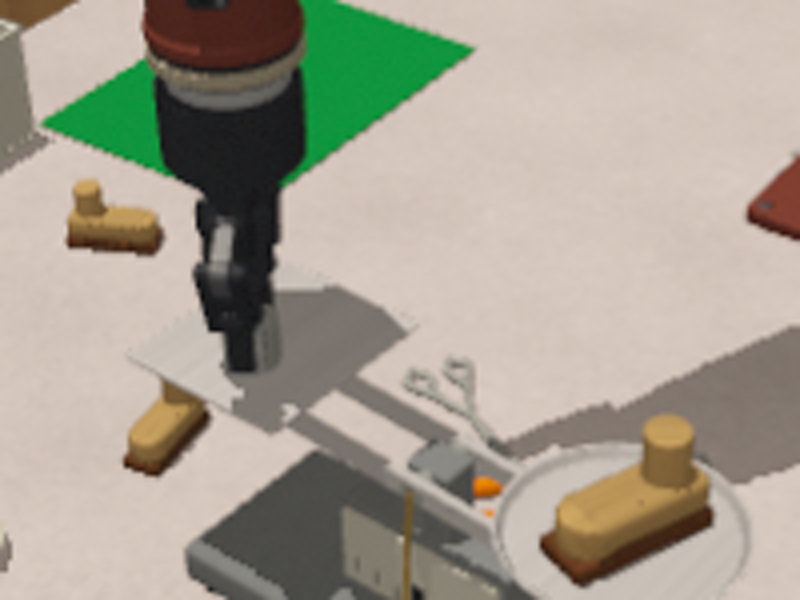

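Request:
send_rows --plan '[{"dx": 0,"dy": 0,"dz": 2,"ax": 0,"ay": 0,"az": 0},{"dx": 0,"dy": 0,"dz": 1,"ax": 0,"ay": 0,"az": 0},{"dx": 0,"dy": 0,"dz": 0,"ax": 0,"ay": 0,"az": 0},{"dx": 0,"dy": 0,"dz": 0,"ax": 0,"ay": 0,"az": 0}]'

```text
time: 20.7
tcp_pos: [595.1, -156.8, 231.9]
tcp_rot: [0.0, 0.866, -0.5, 0.0]
wrist_force: [0.1, -1.2, -0.1]
grip_width: 30.5
```

Request:
send_rows --plan '[{"dx": 0,"dy": 0,"dz": 0,"ax": 0,"ay": 0,"az": 0},{"dx": 0,"dy": 0,"dz": 0,"ax": 0,"ay": 0,"az": 0},{"dx": 0,"dy": 0,"dz": 0,"ax": 0,"ay": 0,"az": 0},{"dx": 0,"dy": 0,"dz": 0,"ax": 0,"ay": 0,"az": 0}]' --fingers 48

```text
time: 21.1
tcp_pos: [595.1, -156.7, 231.9]
tcp_rot: [-0.0, 0.866, -0.5, 0.0]
wrist_force: [0.9, -0.6, -0.4]
grip_width: 48.3
```

Request:
send_rows --plan '[{"dx": 0,"dy": 0,"dz": -5,"ax": 0,"ay": 0,"az": 0},{"dx": 0,"dy": 0,"dz": -15,"ax": 0,"ay": 0,"az": 0},{"dx": 0,"dy": 0,"dz": -25,"ax": 0,"ay": 0,"az": 0},{"dx": 0,"dy": 0,"dz": -30,"ax": 0,"ay": 0,"az": 0},{"dx": 0,"dy": 0,"dz": -15,"ax": 0,"ay": 0,"az": 0},{"dx": 0,"dy": 0,"dz": 0,"ax": 0,"ay": 0,"az": 0},{"dx": 0,"dy": 0,"dz": 0,"ax": 0,"ay": 0,"az": 0}]'

```text
time: 21.8
tcp_pos: [594.9, -156.7, 321.7]
tcp_rot: [-0.0, 0.866, -0.5, 0.0]
wrist_force: [-0.7, 0.1, 0.1]
grip_width: 47.9
```

Run:
```python
from h import *
snap('scene','s15');crop('s15',190,140,200,150,4,'s15c')
to(550,368,325,-150)
```

```text
t 21.85 tcp [ 594.5 -156.6  320.6] jaw -150.04 F [-0.4  -0.39 -0.25] grip 48.2
az total -0.0 dx -476.6 dy -223.7 dz -4.4 rows>= 10.529295229969891
```

View pics/s15c.png

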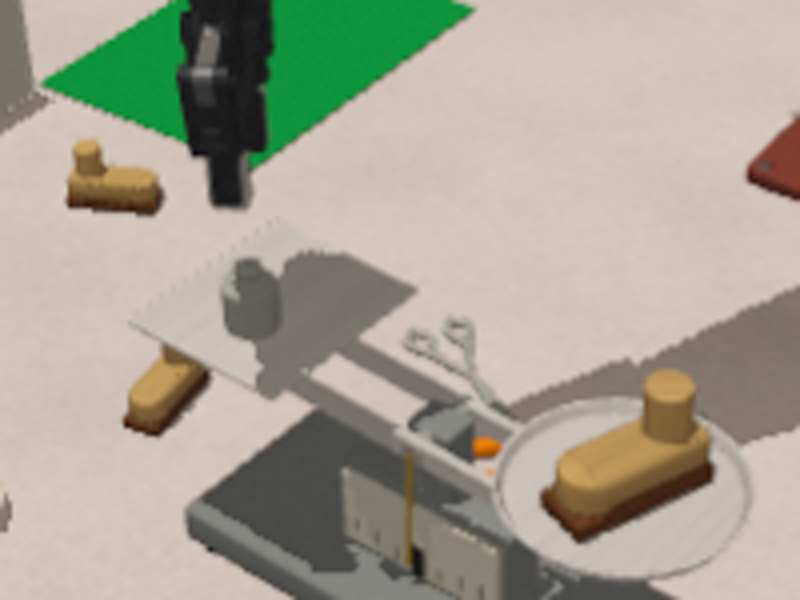

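Run:
```python
from h import *
snap('scene','s16')
a=[cv2.resize(cv2.imread(f'pics/{f}.png')[240:310,265:325],None,fx=6.5,fy=6.5,interpolation=cv2.INTER_CUBIC) for f in('scene0','s16')]
cv2.imwrite('pics/pt.png',np.hstack(a))
from scipy.optimize import minimize_scalar
A=cv2.cvtColor(cv2.imread('pics/scene0.png'),6)
```

```text
(no output)
```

View pics/pt.png

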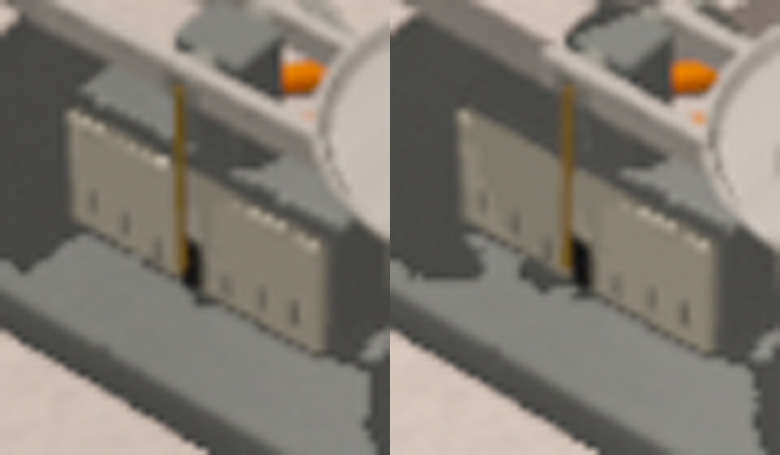

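Run:
```python
from h import *
def ptr(f):
    im=cv2.imread(f'pics/{f}.png').astype(float)
    c=[]
    for r in range(262,279):
        row=im[r,278:300]; w=np.clip(row[:,2]-row[:,0]-38,0,None)  # R-B
        if w.sum()>20: c.append((r,278+(w*np.arange(22)).sum()/w.sum()))
    c=np.array(c); k=np.polyfit(c[:,0],c[:,1],1); return k,np.polyval(k,258),np.polyval(k,278),len(c),np.std(c[:,1]-np.polyval(k,c[:,0]))
for f in['scene0','s1','s3','s4','s5','s6','s8','s9','s15','s16']: print(f,ptr(f))
```

```text
scene0 (array([3.20116534e-02, 2.83568792e+02]), np.float64(291.8277987745217), np.float64(292.4680318427047), 17, np.float64(0.07305229680020528))
s1 (array([3.25409493e-02, 2.83426643e+02]), np.float64(291.82220772225224), np.float64(292.47302670730454), 17, np.float64(0.07422618757437978))
s3 (array([3.24063866e-02, 2.83471443e+02]), np.float64(291.83229041363205), np.float64(292.48041814530205), 17, np.float64(0.06749924998100244))
s4 (array([3.1745897e-02, 2.8364942e+02]), np.float64(291.8398610872653), np.float64(292.4747790279268), 17, np.float64(0.06596114894473032))
s5 (array([3.20812811e-02, 2.83577680e+02]), np.float64(291.854650835412), np.float64(292.4962764573565), 17, np.float64(0.062197289984275345))
s6 (array([3.09866850e-02, 2.83873823e+02]), np.float64(291.86838801130403), np.float64(292.48812171088423), 17, np.float64(0.06716813524334028))
s8 (array([-2.43984139e-01,  3.53754823e+02]), np.float64(290.80691520847455), np.float64(285.9272324308611), 15, np.float64(0.06932563728877932))
s9 (array([-2.41792215e-01,  3.53155841e+02]), np.float64(290.77344929082375), np.float64(285.9376049939541), 15, np.float64(0.07491309718328872))
s15 (array([-8.75977911e-03,  2.94171773e+02]), np.float64(291.91175043562333), np.float64(291.73655485333313), 17, np.float64(0.04298597043645605))
s16 (array([-7.50659906e-03,  2.93827695e+02]), np.float64(291.89099200156767), np.float64(291.74086002043856), 17, np.float64(0.052807606672606054))
```

Run:
```python
from h import *
from scipy.optimize import brentq
b=np.array([.06,.998,0])
def slope(t,pv):
    # dish low (+y sinks) => bottom of pointer swings to -y
    pts=np.array([proj_(pv+L*(-np.sin(t)*b+np.array([0,0,-np.cos(t)]))) for L in range(10,120,4)])
    k=(pts[:,1]>=262)&(pts[:,1]<=279); return np.polyfit(pts[k,1],pts[k,0],1)[0], np.interp(270,pts[:,1],pts[:,0])
import h
def proj_(P):
    c=load('scene0');T=np.linalg.inv(np.array(c['extrinsics']));q=T[:3,:3]@np.array(P,float)+T[:3,3]
    return cv2.projectPoints(q.reshape(1,1,3),np.zeros(3),np.zeros(3),K(c),np.array([c['k1'],0,0,0,0.]))[0].ravel()
for dx in(10,20,30):
  for z in(130,145):
    pv=np.array([582.+dx,-38-.06*dx,z])
    s0=slope(0,pv)[0]
    T1=brentq(lambda t:slope(t,pv)[0]-s0+.274,0,.4);T2=brentq(lambda t:slope(t,pv)[0]-s0+.040,-.1,.4)
    m=lambda t:1.2*t/(9.81*.12*np.cos(t))*1000
    print(dx,z,slope(0,pv),T1,T2,m(T1),m(T2),m(T1)-m(T2))
```

```text
10 130 (np.float64(0.015703111445579305), np.float64(297.4151165596064)) 0.23083120411155172 0.038364117301305276 241.7130005769739 39.13594993325629 202.57705064371763
10 145 (np.float64(0.01570065446462999), np.float64(297.4151174275861)) 0.23311483550177303 0.03871345428033429 244.2360045719829 39.492847038895746 204.74315753308716
20 130 (np.float64(0.020610458904896656), np.float64(294.5494341375746)) 0.23096980516470914 0.03842904063930058 241.86601641380506 39.2022772111338 202.66373920267125
20 145 (np.float64(0.020601389233247752), np.float64(294.5494334666147)) 0.23327899657669043 0.03878745483745058 244.41752720351283 39.56845092240967 204.84907628110318
30 130 (np.float64(0.025606411587603666), np.float64(291.62844799023867)) 0.23112632254916696 0.03850278558865012 242.038829495314 39.27761746616647 202.76121202914752
30 145 (np.float64(0.025603061676380143), np.float64(291.6284465874245)) 0.23344671067179318 0.03885869576644276 244.60300004698905 39.64123600150332 204.96176404548572
```

Foot is about 238 g. The difference between the two readings comes out at 202 g, against 200 g added, so the measurement is sound. With w200 alone the residual is about +38 g, just outside the mark; adding w50 gives about −12 g. I'll turn the hand so the camera side faces away from the mug.

Request:
send_rows --plan '[{"dx": 0,"dy": 0,"dz": -12,"ax": 0,"ay": 0,"az": -8.5},{"dx": 0,"dy": 0,"dz": -12,"ax": 0,"ay": 0,"az": -8.5},{"dx": 0,"dy": 0,"dz": 0,"ax": 0,"ay": 0,"az": -8.5},{"dx": 0,"dy": 0,"dz": 0,"ax": 0,"ay": 0,"az": -8.5},{"dx": 0,"dy": 0,"dz": 0,"ax": 0,"ay": 0,"az": -8.5},{"dx": 0,"dy": 0,"dz": 0,"ax": 0,"ay": 0,"az": -8.5},{"dx": 0,"dy": 0,"dz": 0,"ax": 0,"ay": 0,"az": -8.5},{"dx": 0,"dy": 0,"dz": 0,"ax": 0,"ay": 0,"az": -8.5}]'

```text
time: 22.7
tcp_pos: [594.5, -156.6, 343.7]
tcp_rot: [-0.001, 0.997, 0.072, -0.002]
wrist_force: [-0.4, -1.3, -0.1]
grip_width: 48.0
```

Request:
send_rows --plan '[{"dx": 0,"dy": 0,"dz": 0,"ax": 0,"ay": 0,"az": -8.5},{"dx": 0,"dy": 0,"dz": 0,"ax": 0,"ay": 0,"az": -8.5},{"dx": 0,"dy": 0,"dz": 0,"ax": 0,"ay": 0,"az": -8.5},{"dx": 0,"dy": 0,"dz": 0,"ax": 0,"ay": 0,"az": -8.5},{"dx": 0,"dy": 0,"dz": 0,"ax": 0,"ay": 0,"az": -8.5},{"dx": 0,"dy": 0,"dz": 0,"ax": 0,"ay": 0,"az": -8.5},{"dx": 0,"dy": 0,"dz": 0,"ax": 0,"ay": 0,"az": -8.5},{"dx": 0,"dy": 0,"dz": 0,"ax": 0,"ay": 0,"az": -8.5}]'

```text
time: 23.5
tcp_pos: [594.5, -156.6, 343.7]
tcp_rot: [-0.001, 0.786, 0.618, -0.001]
wrist_force: [0.4, 0.9, -0.4]
grip_width: 48.1
```

Request:
send_rows --plan '[{"dx": 0,"dy": 0,"dz": 0,"ax": 0,"ay": 0,"az": -8.5},{"dx": 0,"dy": 0,"dz": 0,"ax": 0,"ay": 0,"az": -8.5},{"dx": 0,"dy": 0,"dz": 0,"ax": 0,"ay": 0,"az": -8.5},{"dx": 0,"dy": 0,"dz": 0,"ax": 0,"ay": 0,"az": -8.5},{"dx": 0,"dy": 0,"dz": 0,"ax": 0,"ay": 0,"az": -8.5},{"dx": 0,"dy": 0,"dz": 0,"ax": 0,"ay": 0,"az": -8.5},{"dx": 0,"dy": 0,"dz": 0,"ax": 0,"ay": 0,"az": -8.5},{"dx": 0,"dy": 0,"dz": 0,"ax": 0,"ay": 0,"az": -8.5}]'

```text
time: 24.3
tcp_pos: [594.5, -156.5, 343.7]
tcp_rot: [-0.002, 0.306, 0.952, 0.0]
wrist_force: [0.0, -0.8, 0.0]
grip_width: 48.0
```

Request:
send_rows --plan '[{"dx": 0,"dy": 0,"dz": 0,"ax": 0,"ay": 0,"az": -8.5},{"dx": 0,"dy": 0,"dz": 0,"ax": 0,"ay": 0,"az": -8.5},{"dx": 0,"dy": 0,"dz": 0,"ax": 0,"ay": 0,"az": -8.5},{"dx": 0,"dy": 0,"dz": 0,"ax": 0,"ay": 0,"az": -8.5},{"dx": 0,"dy": 0,"dz": 0,"ax": 0,"ay": 0,"az": 0}]'

```text
time: 24.8
tcp_pos: [594.5, -156.6, 343.9]
tcp_rot: [-0.001, 0.017, 1.0, 0.001]
wrist_force: [0.5, 0.7, 0.2]
grip_width: 47.8
```

Run:
```python
from h import *
to(550,368,345)
print(bot.state()['joints'].round(2))
snap('wrist','w17')
```

```text
t 24.8 tcp [ 594.5 -156.6  343.9] jaw 88.03 F [0.49 0.69 0.23] grip 47.8
az total -0.0 dx 62.5 dy 522.7 dz -1.1 rows>= 10.529340837443241
[-0.39  0.18  1.5  -0.    1.47 -1.92]
```

View pics/w17.png

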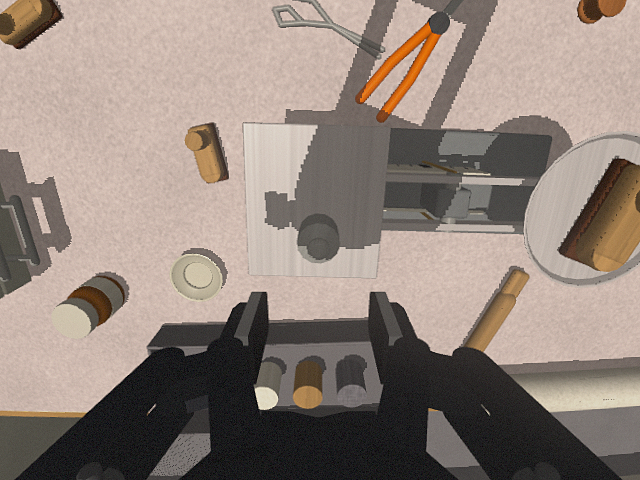

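Request:
send_rows --plan '[{"dx": 2.5,"dy": 20,"dz": 0,"ax": 0,"ay": 0,"az": 0},{"dx": 4.5,"dy": 38,"dz": 0,"ax": 0,"ay": 0,"az": 0},{"dx": 5,"dy": 42,"dz": 0,"ax": 0,"ay": 0,"az": 0},{"dx": 5,"dy": 42,"dz": 0,"ax": 0,"ay": 0,"az": 0},{"dx": 5,"dy": 42,"dz": 0,"ax": 0,"ay": 0,"az": 0},{"dx": 5,"dy": 42,"dz": 0,"ax": 0,"ay": 0,"az": 0},{"dx": 5,"dy": 42,"dz": 0,"ax": 0,"ay": 0,"az": 0},{"dx": 5,"dy": 42,"dz": 0,"ax": 0,"ay": 0,"az": 0}]'

```text
time: 25.65
tcp_pos: [568.0, 156.9, 345.6]
tcp_rot: [-0.0, 0.019, 1.0, 0.0]
wrist_force: [-0.1, -0.2, -0.2]
grip_width: 47.9
```

Request:
send_rows --plan '[{"dx": 5,"dy": 42,"dz": 0,"ax": 0,"ay": 0,"az": 0},{"dx": 5,"dy": 42,"dz": 0,"ax": 0,"ay": 0,"az": 0},{"dx": 5,"dy": 42,"dz": 0,"ax": 0,"ay": 0,"az": 0},{"dx": 5,"dy": 42,"dz": 0,"ax": 0,"ay": 0,"az": 0},{"dx": 4,"dy": 30,"dz": 0,"ax": 0,"ay": 0,"az": 0},{"dx": 1.5,"dy": 15,"dz": 10,"ax": 0,"ay": 0,"az": 0},{"dx": 0,"dy": 0,"dz": 25,"ax": 0,"ay": 0,"az": 0},{"dx": 0,"dy": 0,"dz": 30,"ax": 0,"ay": 0,"az": 0}]'

```text
time: 26.45
tcp_pos: [551.0, 368.9, 280.5]
tcp_rot: [0.001, 0.018, 1.0, 0.0]
wrist_force: [0.3, -0.5, -0.2]
grip_width: 48.1
```

Request:
send_rows --plan '[{"dx": 0,"dy": 0,"dz": 30,"ax": 0,"ay": 0,"az": 0},{"dx": 0,"dy": 0,"dz": 20,"ax": 0,"ay": 0,"az": 0},{"dx": 0,"dy": 0,"dz": 0,"ax": 0,"ay": 0,"az": 0},{"dx": 0,"dy": 0,"dz": 0,"ax": 0,"ay": 0,"az": 0}]'

```text
time: 26.85
tcp_pos: [550.9, 367.7, 230.4]
tcp_rot: [-0.001, 0.019, 1.0, -0.0]
wrist_force: [0.1, -0.4, -0.3]
grip_width: 48.4
```

Run:
```python
from h import *
to(550,368,74)
snap('wrist','w18');crop('w18',250,120,150,120,5,'w18c')
print(proj('w18',[550,368,30]),proj('w18',[550,368,0]))
```

```text
t 26.85 tcp [550.9 367.7 230.4] jaw 87.88 F [ 0.14 -0.42 -0.28] grip 48.4
az total -0.0 dx 0.9 dy 0.3 dz 156.4 rows>= 3.128013677238579
[318.  224.6] [318.1 215.1]
```

View pics/w18.png

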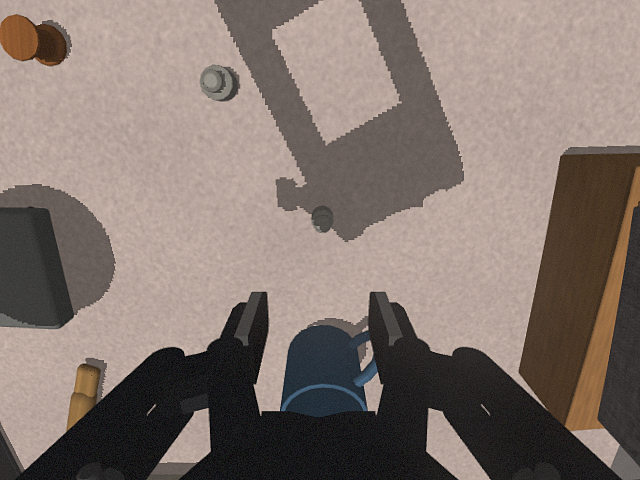

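Run:
```python
from h import *
for n,u,v,z in[('knob',321,224,30),('mugbase',322,326,0),('handle',368,335,40),('mugtop?',322,328,80)]: print(n,atz('w18',u,v,z))
```

```text
knob [549.6 370.5  30. ]
mugbase [670.1 367.9   0. ]
handle [654.4 410.3  40. ]
mugtop? [618.  368.7  80. ]
```

View pics/w18c.png

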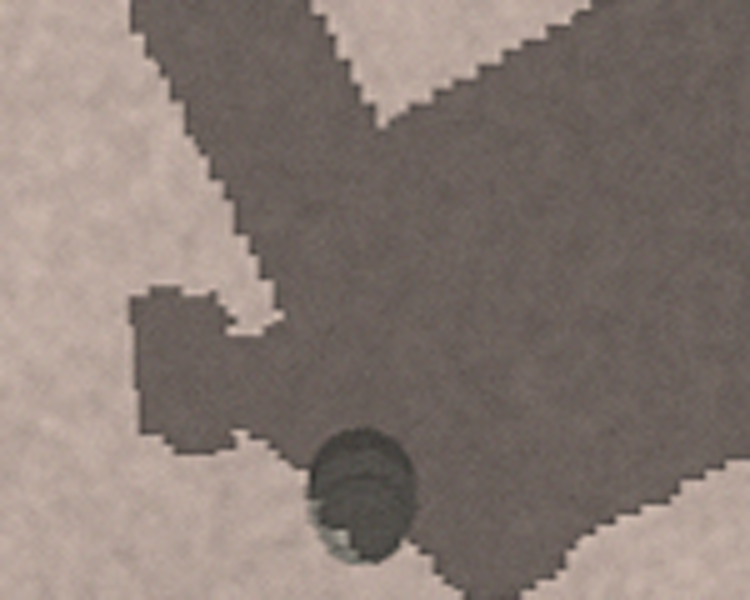

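Request:
send_rows --plan '[{"dx": 0.5,"dy": 3,"dz": 20,"ax": 0,"ay": 0,"az": 0},{"dx": 0,"dy": 0,"dz": 30,"ax": 0,"ay": 0,"az": 0},{"dx": 0,"dy": 0,"dz": 30,"ax": 0,"ay": 0,"az": 0},{"dx": 0,"dy": 0,"dz": 25,"ax": 0,"ay": 0,"az": 0},{"dx": 0,"dy": 0,"dz": 0,"ax": 0,"ay": 0,"az": 0},{"dx": 0,"dy": 0,"dz": 0,"ax": 0,"ay": 0,"az": 0}]'

```text
time: 27.5
tcp_pos: [551.6, 371.5, 127.5]
tcp_rot: [0.001, 0.018, 1.0, 0.0]
wrist_force: [0.1, 0.2, -0.4]
grip_width: 48.3
```

Run:
```python
from h import *
to(550,370.5,74)
snap('wrist','w19')
```

```text
t 27.5 tcp [551.6 371.5 127.5] jaw 87.93 F [ 0.07  0.23 -0.41] grip 48.3
az total -0.0 dx 1.6 dy -1.0 dz 53.5 rows>= 1.0707796268517125
```

View pics/w19.png

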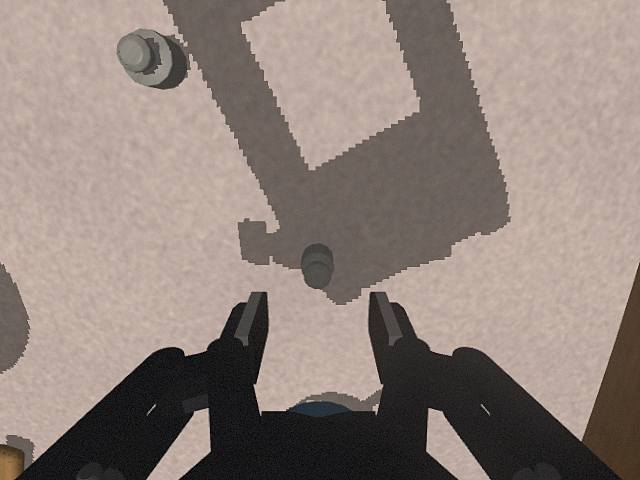

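Centred on w50 at (317,265). Down 53 mm and close.

Request:
send_rows --plan '[{"dx": 1,"dy": 0,"dz": 20,"ax": 0,"ay": 0,"az": 0},{"dx": 0,"dy": 0,"dz": 20,"ax": 0,"ay": 0,"az": 0},{"dx": 0,"dy": 0,"dz": 10,"ax": 0,"ay": 0,"az": 0},{"dx": 0,"dy": 0,"dz": 4,"ax": 0,"ay": 0,"az": 0},{"dx": 0,"dy": 0,"dz": 0,"ax": 0,"ay": 0,"az": 0},{"dx": 0,"dy": 0,"dz": 0,"ax": 0,"ay": 0,"az": 0}]'

```text
time: 28.15
tcp_pos: [550.7, 371.6, 73.4]
tcp_rot: [0.001, 0.018, 1.0, 0.001]
wrist_force: [1.7, -0.2, -0.6]
grip_width: 47.9
```

Request:
send_rows --plan '[{"dx": 0,"dy": 0,"dz": 0,"ax": 0,"ay": 0,"az": 0},{"dx": 0,"dy": 0,"dz": 0,"ax": 0,"ay": 0,"az": 0},{"dx": 0,"dy": 0,"dz": 0,"ax": 0,"ay": 0,"az": 0},{"dx": 0,"dy": 0,"dz": 0,"ax": 0,"ay": 0,"az": 0},{"dx": 0,"dy": 0,"dz": 0,"ax": 0,"ay": 0,"az": 0}]' --fingers 5 --force 25

```text
time: 28.65
tcp_pos: [550.4, 371.5, 72.9]
tcp_rot: [0.001, 0.018, 1.0, 0.0]
wrist_force: [-0.3, -0.8, 5.8]
grip_width: 19.0
```

Run:
```python
from h import *
to(550,370.5,74)
snap('wrist','w20')
```

```text
t 28.65 tcp [550.4 371.5  72.9] jaw 87.96 F [-0.34 -0.83  5.82] grip 19.0
az total -0.0 dx 0.4 dy -1.0 dz -1.1 rows>= 0.030473564234222286
```

View pics/w20.png

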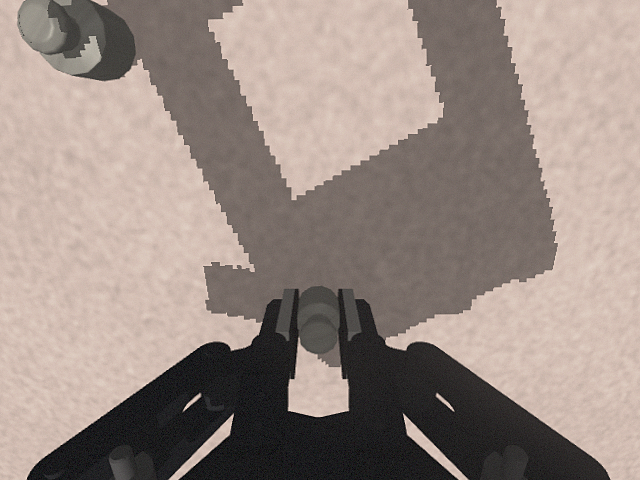

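Request:
send_rows --plan '[{"dx": 0,"dy": 0,"dz": -5,"ax": 0,"ay": 0,"az": 0},{"dx": 0,"dy": 0,"dz": -20,"ax": 0,"ay": 0,"az": 0},{"dx": 0,"dy": 0,"dz": -30,"ax": 0,"ay": 0,"az": 0},{"dx": 0,"dy": 0,"dz": -35,"ax": 0,"ay": 0,"az": 0},{"dx": 0,"dy": 0,"dz": -35,"ax": 0,"ay": 0,"az": 0},{"dx": 0,"dy": 0,"dz": -35,"ax": 0,"ay": 0,"az": 0},{"dx": 0,"dy": 0,"dz": -35,"ax": 0,"ay": 0,"az": 0},{"dx": 0,"dy": 0,"dz": -35,"ax": 0,"ay": 0,"az": 0}]'

```text
time: 29.5
tcp_pos: [549.3, 370.9, 302.8]
tcp_rot: [-0.001, 0.018, 1.0, -0.0]
wrist_force: [-0.0, -1.1, -0.6]
grip_width: 18.6
```

Request:
send_rows --plan '[{"dx": 0,"dy": 0,"dz": -30,"ax": 0,"ay": 0,"az": 0},{"dx": 0,"dy": 0,"dz": -10,"ax": 0,"ay": 0,"az": 0},{"dx": 0,"dy": 0,"dz": 0,"ax": 0,"ay": 0,"az": 0}]'

```text
time: 29.8
tcp_pos: [550.2, 371.4, 343.4]
tcp_rot: [0.001, 0.018, 1.0, 0.001]
wrist_force: [-0.3, 0.2, -1.0]
grip_width: 18.6
```

Run:
```python
from h import *
snap('wrist','w21')
from scipy.optimize import minimize_scalar
# w200 position in w17 relative check, plate corners in w17
for u,v in[(244,123),(388,125),(378,278),(251,274)]: print(atz('w17',u,v,155))
print('w200 knob',atz('w17',318,246,155+42))
to(547,-155,340)
```

```text
[ 509.8 -207.7  155. ]
[ 514.7 -101.7  155. ]
[ 639.1 -106.1  155. ]
[ 631.8 -214.2  155. ]
w200 knob [ 592.5 -155.9  197. ]
t 29.85 tcp [549.6 371.1 341.1] jaw 87.96 F [-0.14  0.08 -1.39] grip 18.9
az total -0.0 dx -16.1 dy -525.9 dz 1.1 rows>= 10.522650869846933
```

View pics/w21.png

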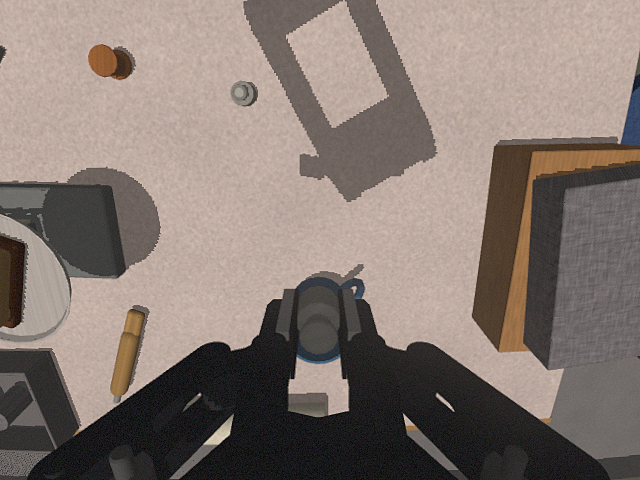

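Request:
send_rows --plan '[{"dx": -0.6,"dy": -20,"dz": 0,"ax": 0,"ay": 0,"az": 0},{"dx": -1.1,"dy": -36,"dz": 0,"ax": 0,"ay": 0,"az": 0},{"dx": -1.3,"dy": -42,"dz": 0,"ax": 0,"ay": 0,"az": 0},{"dx": -1.3,"dy": -42,"dz": 0,"ax": 0,"ay": 0,"az": 0},{"dx": -1.3,"dy": -42,"dz": 0,"ax": 0,"ay": 0,"az": 0},{"dx": -1.3,"dy": -42,"dz": 0,"ax": 0,"ay": 0,"az": 0},{"dx": -1.3,"dy": -42,"dz": 0,"ax": 0,"ay": 0,"az": 0},{"dx": -1.3,"dy": -42,"dz": 0,"ax": 0,"ay": 0,"az": 0}]'

```text
time: 30.65
tcp_pos: [547.0, 61.4, 338.6]
tcp_rot: [-0.002, 0.018, 1.0, 0.0]
wrist_force: [1.6, -0.2, -0.8]
grip_width: 18.3
```

Request:
send_rows --plan '[{"dx": -1.3,"dy": -42,"dz": 0,"ax": 0,"ay": 0,"az": 0},{"dx": -1.3,"dy": -42,"dz": 0,"ax": 0,"ay": 0,"az": 0},{"dx": -1.3,"dy": -42,"dz": 0,"ax": 0,"ay": 0,"az": 0},{"dx": -1.3,"dy": -42,"dz": 0,"ax": 0,"ay": 0,"az": 0},{"dx": -1,"dy": -33,"dz": 0,"ax": 0,"ay": 0,"az": 0},{"dx": -0.5,"dy": -16,"dz": 0,"ax": 0,"ay": 0,"az": 0},{"dx": 0,"dy": 0,"dz": 0,"ax": 0,"ay": 0,"az": 0},{"dx": 0,"dy": 0,"dz": 0,"ax": 0,"ay": 0,"az": 0}]'

```text
time: 31.45
tcp_pos: [546.9, -153.3, 340.2]
tcp_rot: [-0.001, 0.018, 1.0, 0.001]
wrist_force: [-0.4, 0.2, -0.7]
grip_width: 18.3
```

Run:
```python
from h import *
to(546,-155.5,245)
snap('wrist','w22')
```

```text
t 31.45 tcp [ 546.9 -153.3  340.2] jaw 87.94 F [-0.42  0.18 -0.69] grip 18.3
az total -0.0 dx 0.8 dy -2.2 dz 95.2 rows>= 1.9055410518581413
```

View pics/w22.png

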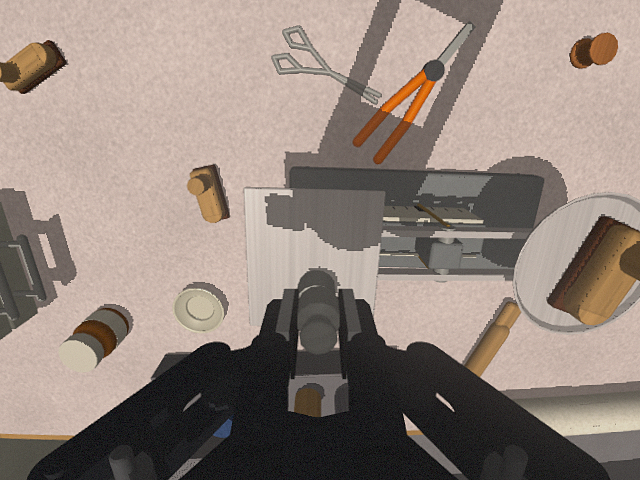

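Request:
send_rows --plan '[{"dx": 0.5,"dy": -2,"dz": 20,"ax": 0,"ay": 0,"az": 0},{"dx": 0,"dy": 0,"dz": 30,"ax": 0,"ay": 0,"az": 0},{"dx": 0,"dy": 0,"dz": 25,"ax": 0,"ay": 0,"az": 0},{"dx": 0,"dy": 0,"dz": 15,"ax": 0,"ay": 0,"az": 0},{"dx": 0,"dy": 0,"dz": 9,"ax": 0,"ay": 0,"az": 0},{"dx": 0,"dy": 0,"dz": 3,"ax": 0,"ay": 0,"az": 0},{"dx": 0,"dy": 0,"dz": 0,"ax": 0,"ay": 0,"az": 0}]'

```text
time: 32.2
tcp_pos: [547.1, -155.8, 240.4]
tcp_rot: [0.0, 0.018, 1.0, -0.0]
wrist_force: [0.5, -0.4, -0.4]
grip_width: 18.5
```

Run:
```python
from h import *
to(546,-155.5,228.5)
snap('scene','s23');crop('s23',190,140,200,150,4,'s23c')
```

```text
t 32.2 tcp [ 547.1 -155.8  240.4] jaw 87.99 F [ 0.48 -0.38 -0.41] grip 18.5
az total -0.0 dx 1.1 dy 0.3 dz 11.9 rows>= 0.2398313885019455
```

View pics/s23c.png

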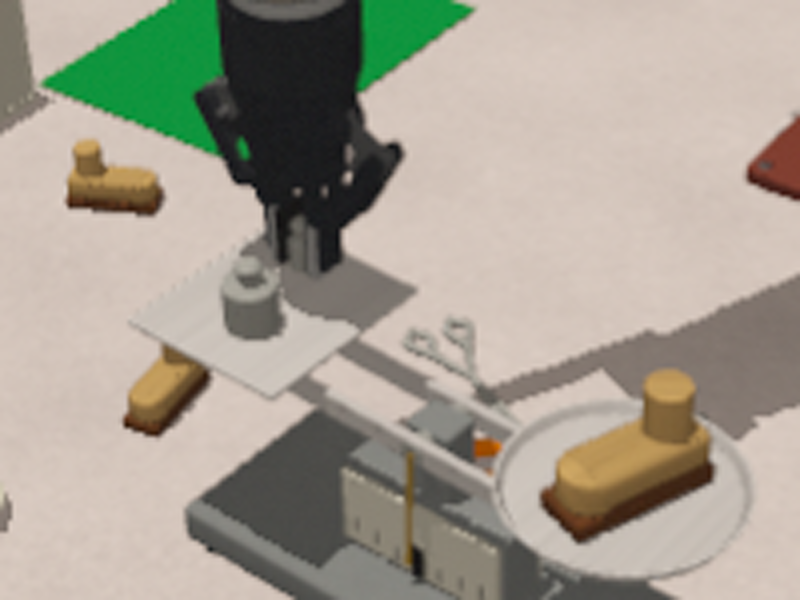

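Request:
send_rows --plan '[{"dx": 0,"dy": 0,"dz": 3,"ax": 0,"ay": 0,"az": 0},{"dx": 0,"dy": 0,"dz": 3,"ax": 0,"ay": 0,"az": 0},{"dx": 0,"dy": 0,"dz": 2,"ax": 0,"ay": 0,"az": 0},{"dx": 0,"dy": 0,"dz": 2,"ax": 0,"ay": 0,"az": 0},{"dx": 0,"dy": 0,"dz": 2,"ax": 0,"ay": 0,"az": 0},{"dx": 0,"dy": 0,"dz": 2,"ax": 0,"ay": 0,"az": 0},{"dx": 0,"dy": 0,"dz": 2,"ax": 0,"ay": 0,"az": 0},{"dx": 0,"dy": 0,"dz": 0,"ax": 0,"ay": 0,"az": 0}]'

```text
time: 33.05
tcp_pos: [546.6, -156.0, 223.5]
tcp_rot: [-0.0, 0.018, 1.0, 0.0]
wrist_force: [-0.3, -1.2, 0.4]
grip_width: 18.8
```

```bash
cat >> h.py <<'E'
def ptr(f):
    im=cv2.imread(f'pics/{f}.png').astype(float)
    c=[]
    for r in range(262,279):
        row=im[r,278:300]; w=np.clip(row[:,2]-row[:,0]-38,0,None)
        if w.sum()>20: c.append((r,278+(w*np.arange(22)).sum()/w.sum()))
    c=np.array(c); k=np.polyfit(c[:,0],c[:,1],1); return 'tilt~%.3f'%((.0318-k[0])*.965), np.polyval(k,278)
E
python3 - <<'E'
from h import *
to(546,-155.5,223.5)
for i in range(4):snap('scene',f's24_{i}');print(ptr(f's24_{i}'),bot.state()['wrist_force'].round(2))
crop('s24_3',190,140,200,150,4,'s24c')
E
```

```text
t 33.05 tcp [ 546.6 -156.   223.5] jaw 87.96 F [-0.33 -1.17  0.4 ] grip 18.8
az total -0.0 dx 0.6 dy 0.5 dz 0.0 rows>= 0.015593244770876124
('tilt~-0.003', np.float64(292.54564055625957)) [-0.16  0.62  0.26]
('tilt~-0.000', np.float64(292.493870459456)) [-0.75  0.67 -1.65]
('tilt~0.001', np.float64(292.47165711037417)) [-0.51 -0.31  0.01]
('tilt~-0.001', np.float64(292.48867465540326)) [ 0.04 -0.56  1.43]
```

View pics/s24c.png

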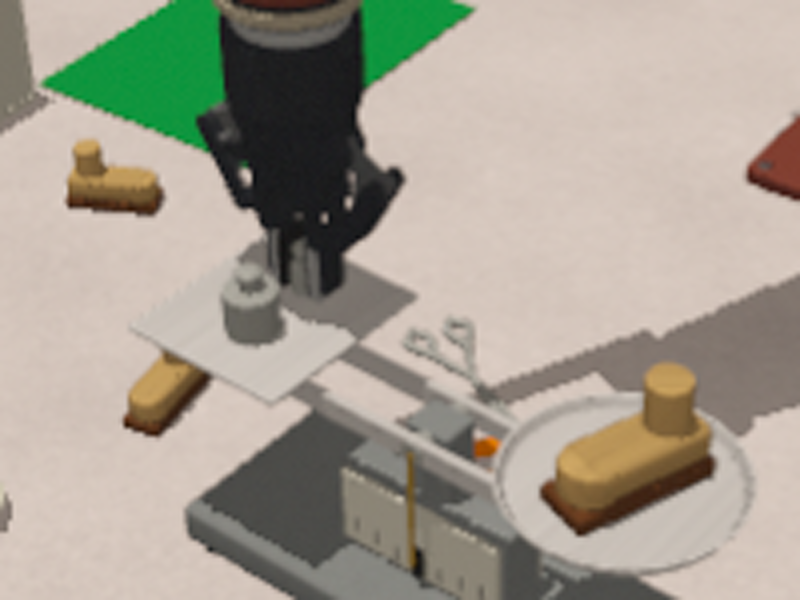

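Request:
send_rows --plan '[{"dx": 0,"dy": 0,"dz": 1,"ax": 0,"ay": 0,"az": 0},{"dx": 0,"dy": 0,"dz": 0,"ax": 0,"ay": 0,"az": 0},{"dx": 0,"dy": 0,"dz": 0,"ax": 0,"ay": 0,"az": 0}]'

```text
time: 33.55
tcp_pos: [546.8, -156.0, 222.9]
tcp_rot: [0.0, 0.018, 1.0, -0.0]
wrist_force: [-0.6, 0.0, -0.0]
grip_width: 19.0
```

Request:
send_rows --plan '[{"dx": 0,"dy": 0,"dz": 0,"ax": 0,"ay": 0,"az": 0},{"dx": 0,"dy": 0,"dz": 0,"ax": 0,"ay": 0,"az": 0},{"dx": 0,"dy": 0,"dz": 0,"ax": 0,"ay": 0,"az": 0},{"dx": 0,"dy": 0,"dz": 0,"ax": 0,"ay": 0,"az": 0}]' --fingers 38

```text
time: 33.95
tcp_pos: [546.8, -156.1, 222.9]
tcp_rot: [0.0, 0.018, 1.0, -0.0]
wrist_force: [0.5, 0.2, 0.7]
grip_width: 38.1
```

Request:
send_rows --plan '[{"dx": 0,"dy": 0,"dz": -4,"ax": 0,"ay": 0,"az": 0},{"dx": 0,"dy": 0,"dz": -10,"ax": 0,"ay": 0,"az": 0},{"dx": 0,"dy": 0,"dz": -20,"ax": 0,"ay": 0,"az": 0},{"dx": 0,"dy": 0,"dz": -30,"ax": 0,"ay": 0,"az": 0},{"dx": 0,"dy": 0,"dz": -30,"ax": 0,"ay": 0,"az": 0},{"dx": 0,"dy": 0,"dz": -25,"ax": 0,"ay": 0,"az": 0},{"dx": 0,"dy": 0,"dz": 0,"ax": 0,"ay": 0,"az": 0},{"dx": 0,"dy": 0,"dz": 0,"ax": 0,"ay": 0,"az": 0}]'

```text
time: 34.75
tcp_pos: [547.0, -156.1, 343.0]
tcp_rot: [0.001, 0.018, 1.0, -0.0]
wrist_force: [0.1, -0.1, -0.5]
grip_width: 37.9
```

Request:
send_rows --plan '[{"dx": 0,"dy": 0,"dz": 0,"ax": 0,"ay": 0,"az": 0},{"dx": 0,"dy": 0,"dz": 0,"ax": 0,"ay": 0,"az": 0},{"dx": 0,"dy": 0,"dz": 0,"ax": 0,"ay": 0,"az": 0},{"dx": 0,"dy": 0,"dz": 0,"ax": 0,"ay": 0,"az": 0},{"dx": 0,"dy": 0,"dz": 0,"ax": 0,"ay": 0,"az": 0},{"dx": 0,"dy": 0,"dz": 0,"ax": 0,"ay": 0,"az": 0},{"dx": 0,"dy": 0,"dz": 0,"ax": 0,"ay": 0,"az": 0},{"dx": 0,"dy": 0,"dz": 0,"ax": 0,"ay": 0,"az": 0}]'

```text
time: 35.55
tcp_pos: [546.8, -156.1, 341.9]
tcp_rot: [0.0, 0.018, 1.0, -0.0]
wrist_force: [0.1, 0.3, -0.5]
grip_width: 38.3
```

Run:
```python
from h import *
to(546,-155.5,340)
for i in range(4):snap('scene',f's25_{i}');print(ptr(f's25_{i}'))
a=[cv2.resize(cv2.imread(f'pics/{f}.png')[240:310,265:325],None,fx=6.5,fy=6.5,interpolation=cv2.INTER_CUBIC) for f in('scene0','s25_3')]
cv2.imwrite('pics/pt2.png',np.hstack(a))
crop('s25_3',190,140,200,150,4,'s25c')
```

```text
t 35.55 tcp [ 546.8 -156.1  341.9] jaw 87.96 F [ 0.13  0.32 -0.55] grip 38.3
az total -0.0 dx 0.8 dy 0.5 dz 1.9 rows>= 0.04294515575955109
('tilt~-0.023', np.float64(292.9763822771364))
('tilt~-0.022', np.float64(292.96638024873045))
('tilt~-0.023', np.float64(292.96625152454766))
('tilt~-0.023', np.float64(292.97588370886973))
```

View pics/s25c.png

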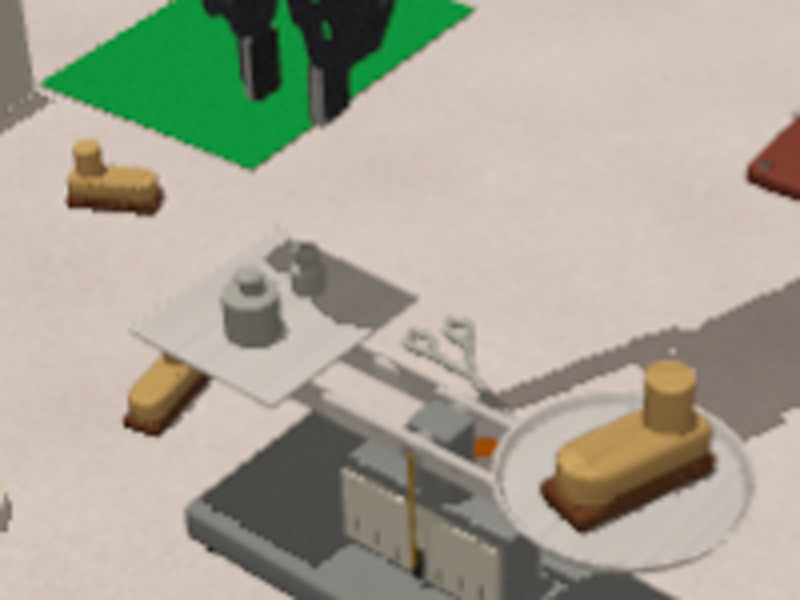

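View pics/pt2.png

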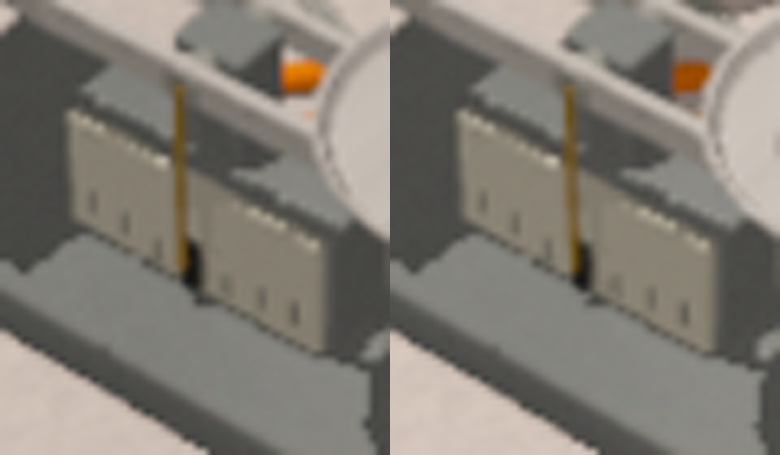

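View pics/s25_3.png

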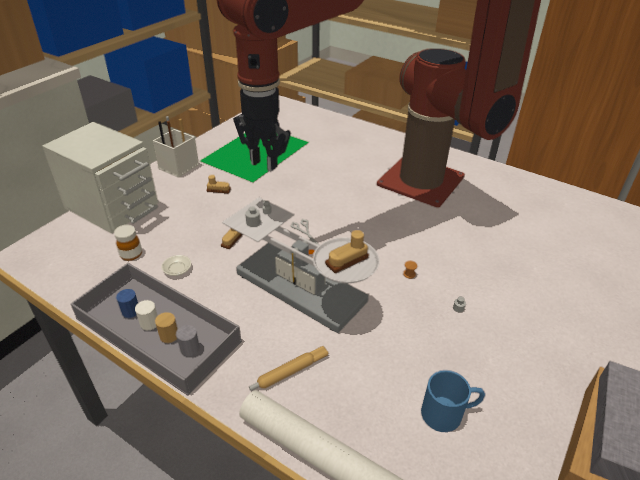

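Both weights stand on the plate, the foot is centred in the dish, and the pointer is on the mark at a steady −0.02 rad. w100 is still on the bench. Handing in.

Run:
```python
from h import *
snap('scene','s26');print(ptr('s26'),bot.state()['time'])
print(bot.finish_job())
```

```text
('tilt~-0.022', np.float64(292.96450525443083)) 35.8
the job is handed in; nothing more can be done
None
```

I stood the largest foot on its sole in the middle of the dish. After that I set the 200 g and then the 50 g weight on the plate, and handed the job in at 35.8 s. The 100 g weight stayed on the bench.

- **Final state:** the pointer is steady inside the wide mark at about −0.02 rad, where the limit is ±0.035. The foot and both weights are upright. In the last scene picture nothing else has visibly moved, and the gripper is clear of everything.
- **Disagreements:** my estimates of the foot's mass ranged from about 230 to 242 g.
    - Plate height gave about 236 g.
    - Pointer slope gave about 242 g with the foot alone.
    - Rescaling by the pointer's change when the 50 g went on gave about 230 g.
- **Choice of weights:** on the lowest estimate, 200 g alone would have read about +0.03 rad, just inside the mark. On the others it fell just outside. 250 g is the closest to level on every estimate, so I kept it.
- **Moves and forces:** my first three move calls were refused because rows need all six keys; nothing moved. The wrist showed about 6 N for a moment each time the gripper closed on something on the bench, well within the limits.

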